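# Find a connecting rod's balance point and hold it there

## Task

Take the connecting rod off the drip rack and lay it squarely across the half-round rail of the balance stand, shifting it lengthways until it balances level on the rail's crest all by itself. Then bring the hold-down arm down by its red ball so that its rubber foot rests on the rod and holds it there, still level. Don't let the rod drop onto the bench, and leave the jar, the tape, the marker and the torch where they are.

Things in the scene. Friction and masses are not known exactly. Their poses are not given: they have to be found in the camera images.
- rod: dark steel connecting rod, loose, 0.39 to 0.6 kg, 236 mm long, 18 mm thick, flat both sides. Origin on its underside midway between the bores; x along it to the big end, z square to the flat side. Shank 30 mm wide (two parallel flanges) from x = -60 to +45 mm. Its balance point is not known: each is weighted differently inside, somewhere from x = +17 to +48 mm. It starts on the rack
- rod_small_end (a point): centre of the small end's bore (21 mm) at mid thickness, x = -75 mm of the rod; the small end is round, 36 mm in diameter; it starts at the low end of the rack
- rod_big_end (a point): centre of the big end's bore (42 mm) at mid thickness, x = +75 mm of the rod; the big end is round, 62 mm in diameter, with bolt lugs out to y = +-39 mm and a balance block out to x = +118 mm
- rack: fixed drip rack of 8 mm steel wire on a green tray, 230 x 130 mm; origin on the bench under the tray's middle. Two wires 24 mm apart rise toward its +x at 40 degrees, to 0.17 m, and carry the rod, small end low; their low ends turn up as hooks 24 mm above the rod's underside and stop the small end
- stand: fixed grey balance stand, base plate 285 x 120 x 12 mm (x from -70 to +215 mm); origin on the bench below the middle of the rail's crest; x points to the hinge post of the hold-down arm, which stands at x = 154 to 186 mm
- crest (a point): middle of the crest (highest line) of the half-round steel rail: 62 mm above the bench; the rail has a radius of 40 mm and is 90 mm long along the stand's y
- rail: the half-round steel rail itself, part of the stand; its origin is the stand's
- hold_down (a joint): angle of the blue hold-down arm (rad): 0 = level, foot resting on a rod that lies level on the rail; 0.8 to 1.0 at the start, raised; 1.05 its stop. The hinge is stiff and stays where it is left; the arm needs about 5 N at the ball
- rod_cap: the big end's bolt lugs and balance block, part of the rod; same origin and axes as the rod
- hold_down_knob (a point): centre of the red ball (28 mm diameter) on a 12 mm stem at the free end of the arm, 36 mm above the arm's middle line and 170 mm from the hinge
- hold_down_foot (a point): centre of the underside of the arm's round rubber foot (26 mm diameter), 32 mm below the arm's middle line; over the crest when the arm is level
- hold_down_hinge (a point): hinge axis of the arm, 112 mm above the bench at x = 170 mm of the stand, axis along the stand's y
- grease_jar: white jar with blue lid, 64 mm diameter, 72 mm high, bystander; origin under its middle
- tape_roll: black tape roll, 94 mm diameter, 20 mm high, bystander; origin under its middle
- marker: black and red marker lying flat, 136 mm long, 16 mm thick, bystander; origin under its middle
- torch: black torch lying flat, 127 mm long, 38 mm thick, bystander; origin under its middle

How it is judged:
On the way, in this order (a step that is already met when the one before it is completed fails the run):
1. the rod balances level and square across the rail, at rest, touched by nothing but the rail (angle between rod's own z axis and vertical below 0.09 rad and angle between the x axis of rod and the x axis of stand, either way round below 0.27 rad and contact force between rod and rail above 2 N and linear speed of rod below 0.02 m/s and angular speed of rod below 0.15 rad/s and contact force between rod and the fingers below 0.05 N and contact force between rod and the arm below 0.05 N and contact force between rod and hold_down below 0.05 N), for 0.5 s.
2. the arm is down with its foot on the rod, the rod still level on the rail (angle between rod's own z axis and vertical below 0.09 rad and angle between the x axis of rod and the x axis of stand, either way round below 0.27 rad and contact force between rod and rail above 2 N and linear speed of rod below 0.02 m/s and angular speed of rod below 0.15 rad/s and value of joint hold_down below 0.07 rad and contact force between rod and hold_down above 0.3 N), for 0.2 s.
At the end, for the whole second after the job is handed in: the rod lies across the rail, within about 15 degrees of square and 5 degrees of level, at rest, with the hold-down arm level (within 0.07 rad) and its foot on the rod; before the arm came down the rod had balanced level there by itself for half a second (all of step 2); the robot touches nothing.
It fails at once if the rod fell or was laid on the bench or the stand's base (height (world z) of rod below 0.022 m).
It fails at once if a bystander was pushed or knocked over (distance of any of grease_jar, tape_roll, marker, torch from where it was at the start of the episode above 0.03 m).
It also fails if it takes over 72 s, if anything falls off the work surface, if the arm or the gripper's body presses on something with over 40 N, if the wrist force passes 120 N, or if a joint passes its speed limit or range.

## Robot

A 6-joint arm with a two-finger parallel gripper is mounted at the origin on a cart in front of the work surface, level with it; the furniture and walls round the work are solid. World frame = base frame: x ahead of the robot, y to its left, z up, the work surface at z = 0. Lengths are in m, angles in rad, forces in N, time in s.
With the tool pointing down it reaches from about 0.375 to 0.925 m from the base axis. Payload 5.7 kg.
Tool frame: the origin (TCP) lies on the centre line of the jaws, within the pads' length; the fingertips stand 8 mm ahead of it and the grasp point (between the pads) lies 11 mm behind it; z points along the fingers, y is the line along which they close (so a half turn about z gives the same grasp; the last joint's range is limited). The gripper opens to 88 mm and grips with 3 to 60 N. Pads are 20 mm wide; open, the fingers measure 115 mm over their backs; the gripper's body (75 mm by 178 mm) begins 61 mm behind the grasp point.
Start: joints at [1.017, 0.359, 1.51, -0, 1.272, -0.115], TCP at [0.255, 0.543, 0.197] pointing down, gripper open.
Joint ranges: [-2.97, 2.97], [-1.01, 2.36], [0.21, 2.38], [-0.96, 4.11], [0.2, 2.71], [-2.98, 2.98]. Speed limits (rad/s): [2.39, 2.39, 3.14, 3.14, 3.14, 3.14].

## Interface

Orientations are given as a rotation vector (axis times angle).
In Python, from plant import ctrl gives the robot as it stands.
- The arm moves only by the tool jog_arm, never from a script. Its argument "increments" is a list of rows, each an object of numbers: "x", "y", "z": the shift along the tool's x, y, z in units of 0.2 m (1.0 is 0.2 m); "rx", "ry", "rz": the turn, a rotation vector about the tool's x, y, z in units of pi rad (1.0 is pi rad); "fingers": the opening, from -1 (shut) to 1 (fully open). In form: [{"x": .., "y": .., "z": .., "rx": .., "ry": .., "rz": .., "fingers": ..}, ...]. A call has 1 to 8 rows; each row is the pose to reach, as a shift and turn from the pose commanded when the call began, along the tool's axes at that moment, turning the shorter way round; what a row does not reach only later rows make up. A row lasts 1/12 s, in which the tool goes at most 41.7 mm and 7.16 degrees, less where a joint would pass 70% of its speed; a pose out of reach is approached as far as the arm can. A call with a number of a shift or a turn outside -1 to 1 is refused whole. A call with a gripper value outside its range is refused whole. The fingers move at their own pace and stop on an object; "grip_force" is the grip in N (left out, the last holds). Time passes only in rows, so rows that repeat a pose let the fingers close. It gives the time, the measured TCP pose, the force, the opening and the grip force at its end, in the units of the state.
- ctrl.get_obs(): the state, without advancing time (a new reading comes with each control period).
- ctrl.snapshot(name): name is "side" or "top"; returns the picture (400x640x3 uint8, red, green, blue); there is no depth.
- ctrl.camera_info(name): a dict with "intrinsics" (3x3 intrinsics, pixels), "xyz" and "orientation" of the camera in the world. Camera axes: x right, y down, z forward; pixel columns grow to the right and rows downward; lengths in m; the calibration is good to about 2 mm. A picture is of the moment at which its call begins. camera_info takes no time and is no camera call.
- ctrl.job_done(): hands the job in; it is judged then, once.
The state is a dict: "t": time; "joints": joint angles; "qvel": joint speeds; "tau": joint torques, N m; "position": TCP position; "ee_rot": TCP orientation; "contact_force": force on the tool from outside, world axes, zero at the start; "torque": the same for the moment, N m; "gripper_width": finger opening in m; "grip_force": force on a finger pad.
Only numpy, scipy, OpenCV 4.12 (cv2) and the standard library are available. Lean on these libraries where they do the work, as an engineer would, in place of code of your own. Each camera call takes 0.05 s, during which the arm holds its last target. There are 200 camera calls.

## Working session

There is one attempt and no reset: what is moved stays moved. The work goes in short steps, Python scripts to look and compute and a tool call to move; the robot and the scene stay as the last step left them, time stands still between calls to the robot, and variables do not carry over. Pictures are saved under pics/ and viewed, at most 10 in all, crops included, and the job is handed in when it is done.

Besides the shell and the picture viewer there is one more tool, called after ">>>" as name(argument=value, ...) on one line, values as JSON. jog_arm: Moves the arm, as the interface text tells. Its arguments: {"type":"object","properties":{"increments":{"type":"array"},"grip_force":{"type":"number"}},"required":["increments"]}

```bash
ls; mkdir -p pics; python3 - <<'E'
from plant import ctrl
import cv2
for n in("side","top"):
    cv2.imwrite(f"pics/{n}0.png",ctrl.snapshot(n)[:,:,::-1]); print(n,ctrl.camera_info(n))
print(ctrl.get_obs())
E
```

```text
pics
side {'intrinsics': array([[418.3132655 ,   0.        , 317.86527172],
       [  0.        , 418.3132655 , 202.9755772 ],
       [  0.        ,   0.        ,   1.        ]]), 'xyz': array([ 0.12019908, -0.78526199,  0.89841451]), 'orientation': array([-2.25302868,  0.54375556, -0.25394688])}
top {'intrinsics': array([[376.30103435,   0.        , 324.73009058],
       [  0.        , 376.30103435, 202.93389924],
       [  0.        ,   0.        ,   1.        ]]), 'xyz': array([ 0.43384201, -0.02666996,  1.13959443]), 'orientation': array([-2.17098824,  2.12869713, -0.11958052])}
{'t': 0.1, 'joints': array([ 1.01689907e+00,  3.59418730e-01,  1.51125081e+00, -1.56013730e-05,
        1.27249175e+00, -1.15092721e-01]), 'qvel': array([-0.0006359 ,  0.00018881, -0.00271709, -0.00079824, -0.00065258,
        0.0013979 ]), 'tau': array([ 3.58559073e-04, -5.16358244e+01, -2.71404916e+01,  6.78775809e-02,
        2.75719090e-02, -1.79782495e-05]), 'position': array([0.25459661, 0.54262431, 0.19673009]), 'ee_rot': array([-6.83639640e-01, -3.06579335e+00,  2.33475915e-03]), 'contact_force': array([-0.57237542, -0.00517606, -0.02885856]), 'torque': array([-0.02340301, -0.00479975, -0.06384625]), 'grip_force': 0.0, 'gripper_width': 0.08826295176670455}
```

View pics/side0.png

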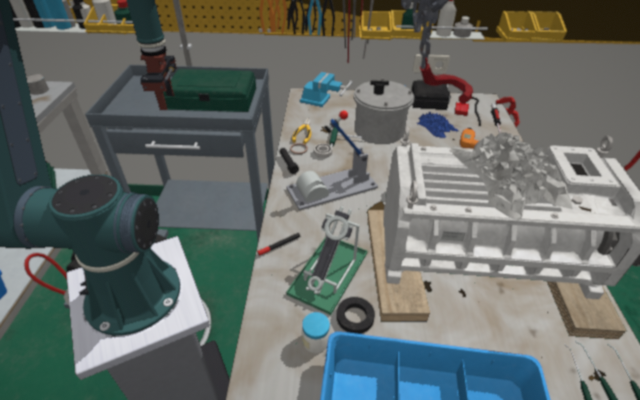

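View pics/top0.png

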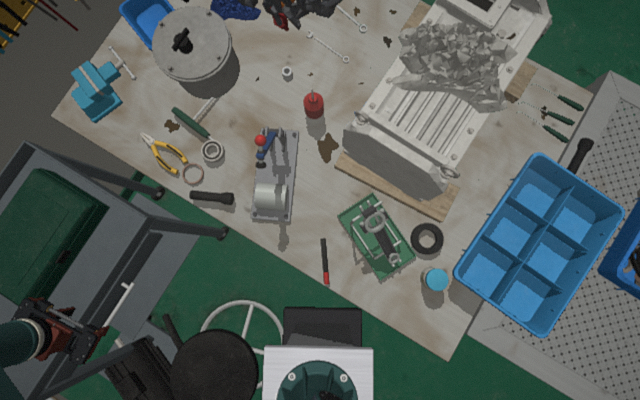

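Side view: stand near (320,185), rack near (330,260) with the small end low at (315,283), jar (315,330), tape (356,315). Top view: rail (270,195), red ball (260,140), rod from (376,222) to (385,262). I'll enlarge both places.

```bash
python3 - <<'E'
import cv2,numpy as np
s=cv2.imread("pics/side0.png");t=cv2.imread("pics/top0.png")
f=lambda im,x,y,w,h:cv2.resize(im[y:y+h,x:x+w],(400,300),interpolation=cv2.INTER_CUBIC)
cv2.imwrite("pics/crop0.png",np.vstack([np.hstack([f(s,275,205,133,100),f(s,280,105,133,100)]),np.hstack([f(t,320,185,133,100),f(t,220,125,133,100)])]))
E
```

```text
(no output)
```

View pics/crop0.png

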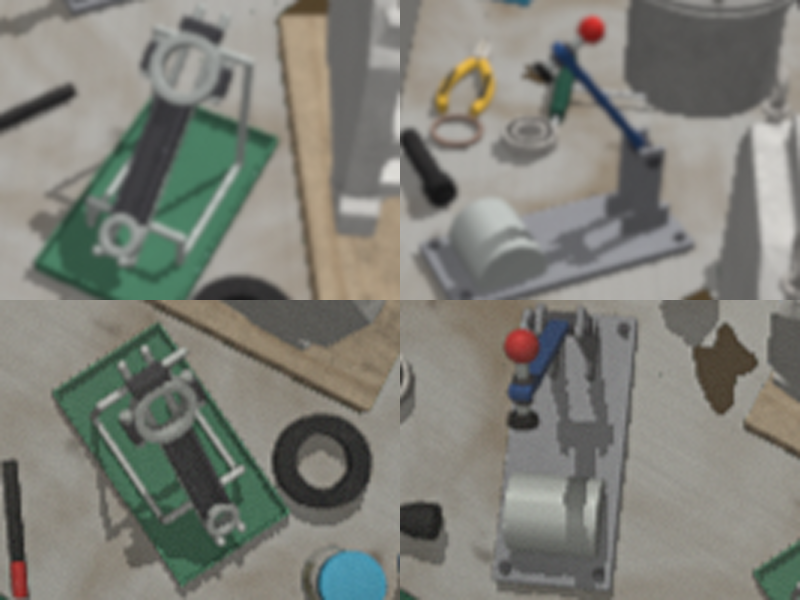

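The crops show rod bores: side (315.6,283.5) small, (336.5,228.3) big; top (393.8,257.8) small, (374.9,222.2) big. Red ball: side (343.8,114.6), top (260.2,140.3). Base plate corners are clear in top.

```bash
cat >h.py <<'E'
import numpy as np,cv2
from scipy.spatial.transform import Rotation as R
from plant import ctrl
def ray(n,p):
    c=ctrl.camera_info(n);d=R.from_rotvec(c["orientation"]).apply(np.linalg.inv(c["intrinsics"])@[p[0],p[1],1]);return np.array(c["xyz"]),d/np.linalg.norm(d)
def plane(n,p,z):
    o,d=ray(n,p);return o+d*(z-o[2])/d[2]
def proj(n,P):
    c=ctrl.camera_info(n);q=c["intrinsics"]@R.from_rotvec(c["orientation"]).inv().apply(np.array(P)-c["xyz"]);return q[:2]/q[2]
def tri(ps,pt):
    A=0;b=0;L=[ray("side",ps),ray("top",pt)]
    for o,d in L:
        M=np.eye(3)-np.outer(d,d);A=A+M;b=b+M@o
    X=np.linalg.solve(A,b);return X,max(np.linalg.norm(np.cross(X-o,d)) for o,d in L)
def delta(pos,rot,pos0=None,rot0=None):
    "increment units from current (or given) pose to target pos, rot (Rotation)"
    o=ctrl.get_obs();r0=R.from_rotvec(o["ee_rot"]) if rot0 is None else rot0;p0=o["position"] if pos0 is None else pos0
    return np.round(r0.inv().apply(np.array(pos)-p0)/0.2,3),np.round((r0.inv()*rot).as_rotvec()/np.pi,3)
E
python3 - <<'E'
from h import *
np.set_printoptions(precision=4,suppress=True)
S,e=tri((315.6,283.5),(393.8,257.8));B,e2=tri((336.5,228.3),(374.9,222.2))
print("small",S,e,"big",B,e2,np.linalg.norm(B-S)); d=(B-S)/np.linalg.norm(B-S);print("slope",np.degrees(np.arcsin(d[2])),"yaw",np.degrees(np.arctan2(d[1],d[0])))
print("knob",tri((343.8,114.6),(260.2,140.3)))
C=lambda x,y,ox,oy:(ox+x/3.0075,oy+y/3.0075)
f=[plane("top",C(x-400,y-300,220,125),.012) for x,y in((525,310),(637,318),(608,590),(495,585))]
print("base",f)
print("rack",[plane("top",C(x,y-300,320,185),.008) for x,y in((157,325),(52,392),(182,590),(287,515))])
g=[plane("side",C(x-400,y,280,105),.012) for x,y in((420,240),(600,192),(693,243))]
print("base side",g)
E
```

```text
small [ 0.4177 -0.212   0.0435] 0.0012224727449540573 big [ 0.5114 -0.1458  0.1381] 0.00066551874439905 0.14870048257763874
slope 39.534241574754766 yaw 35.19926893883847
knob (array([0.6923, 0.1439, 0.2682]), np.float64(0.0008847704246214116))
base [array([0.8056, 0.1918, 0.012 ]), array([0.7989, 0.0759, 0.012 ]), array([0.5178, 0.0967, 0.012 ]), array([0.5206, 0.2101, 0.012 ])]
rack [array([ 0.6085, -0.1525,  0.008 ]), array([ 0.5386, -0.0477,  0.008 ]), array([ 0.3463, -0.1782,  0.008 ]), array([ 0.4212, -0.2815,  0.008 ])]
base side [array([0.5282, 0.2115, 0.012 ]), array([0.75  , 0.1974, 0.012 ]), array([0.7952, 0.0711, 0.012 ])]
```

```bash
cat >>h.py <<'E'
def seq(wps):
    p=r=None
    for pos,rot in wps:
        print(pos.round(3) if hasattr(pos,'round') else pos,*delta(pos,rot,p,r)); p,r=np.array(pos),rot
def frame(y,z):
    y=np.array(y,float);z=np.array(z,float);y/=np.linalg.norm(y);z/=np.linalg.norm(z);return R.from_matrix(np.c_[np.cross(y,z),y,z])
def down(yaw): a=np.radians(yaw);return frame([np.cos(a),np.sin(a),0],[0,0,-1])
def ax(yaw,slope):
    c,s=np.cos(np.radians([yaw,slope])),np.sin(np.radians([yaw,slope]))
    return np.array([c[1]*c[0],c[1]*s[0],s[1]]),np.array([-s[1]*c[0],-s[1]*s[0],c[1]])
E
python3 - <<'E'
from h import *
d,n=ax(35,40); T=frame([np.sin(np.radians(35)),-np.cos(np.radians(35)),0],-n)
G=np.array([.4646,-.1789,.0908])+.005*d-.006*n
print(G)
seq([((.36,.40,.25),down(30)),((.44,.22,.25),down(0)),((.45,.03,.25),down(-30)),((.41,-.15,.25),down(-55)),(G+.08*n,T),(G,T)])
E
```

```text
[ 0.47089678 -0.17449095  0.08941767]
(0.36, 0.4, 0.25) [-0.78  -0.422 -0.266] [-0.     0.     0.194]
(0.44, 0.22, 0.25) [-0.979 -0.104  0.   ] [0.    0.    0.167]
(0.45, 0.03, 0.25) [-0.95  0.05  0.  ] [0.    0.    0.167]
(0.41, -0.15, 0.25) [-0.879  0.277  0.   ] [0.    0.    0.139]
[ 0.429 -0.204  0.151] [-0.078  0.275  0.496] [-0.     0.222  0.   ]
[ 0.471 -0.174  0.089] [-0.   0.   0.4] [0. 0. 0.]
```

>>> jog_arm(increments=[{"x": -0.78, "y": -0.42, "z": -0.27, "rz": 0.19, "fingers": 1}, {"x": -0.78, "y": -0.42, "z": -0.27, "rz": 0.19}, {"x": -0.78, "y": -0.42, "z": -0.27, "rz": 0.19}, {"x": -0.78, "y": -0.42, "z": -0.27, "rz": 0.19}, {"x": -0.78, "y": -0.42, "z": -0.27, "rz": 0.19}, {"x": -0.78, "y": -0.42, "z": -0.27, "rz": 0.19}])

```text
invalid input at $.increments[0]: expected keys x, y, z, rx, ry, rz, fingers
```

>>> jog_arm(increments=[{"x": -0.98, "y": -0.1, "rz": 0.167}, {"x": -0.98, "y": -0.1, "rz": 0.167}, {"x": -0.98, "y": -0.1, "rz": 0.167}, {"x": -0.98, "y": -0.1, "rz": 0.167}, {"x": -0.98, "y": -0.1, "rz": 0.167}, {"x": -0.98, "y": -0.1, "rz": 0.167}])

```text
invalid input at $.increments[0]: expected keys x, y, z, rx, ry, rz, fingers
```

>>> jog_arm(increments=[{"x": -0.95, "y": 0.05, "rz": 0.167}, {"x": -0.95, "y": 0.05, "rz": 0.167}, {"x": -0.95, "y": 0.05, "rz": 0.167}, {"x": -0.95, "y": 0.05, "rz": 0.167}, {"x": -0.95, "y": 0.05, "rz": 0.167}, {"x": -0.95, "y": 0.05, "rz": 0.167}])

```text
invalid input at $.increments[0]: expected keys x, y, z, rx, ry, rz, fingers
```

>>> jog_arm(increments=[{"x": -0.88, "y": 0.28, "rz": 0.139}, {"x": -0.88, "y": 0.28, "rz": 0.139}, {"x": -0.88, "y": 0.28, "rz": 0.139}, {"x": -0.88, "y": 0.28, "rz": 0.139}, {"x": -0.88, "y": 0.28, "rz": 0.139}, {"x": -0.88, "y": 0.28, "rz": 0.139}])

```text
invalid input at $.increments[0]: expected keys x, y, z, rx, ry, rz, fingers
```

>>> jog_arm(increments=[{"x": -0.08, "y": 0.27, "z": 0.2, "ry": 0.222}, {"x": -0.08, "y": 0.27, "z": 0.2, "ry": 0.222}, {"x": -0.08, "y": 0.27, "z": 0.2, "ry": 0.222}, {"x": -0.08, "y": 0.27, "z": 0.3, "ry": 0.222}, {"x": -0.08, "y": 0.27, "z": 0.3, "ry": 0.222}, {"x": -0.08, "y": 0.27, "z": 0.3, "ry": 0.222}, {"x": -0.08, "y": 0.27, "z": 0.3, "ry": 0.222}])

```text
invalid input at $.increments[0]: expected keys x, y, z, rx, ry, rz, fingers
```

```bash
python3 - <<'E'
from h import *
np.set_printoptions(precision=4,suppress=True)
d,n=ax(35,40); T=frame([np.sin(np.radians(35)),-np.cos(np.radians(35)),0],-n)
G=np.array([.4646,-.1789,.0908])+.005*d-.006*n
o=ctrl.get_obs();print(o["joints"],o["position"],o["contact_force"],o["torque"],o["t"])
seq([(G+.06*n,T),(G,T)])
E
```

```text
[ 1.0169  0.3594  1.5113 -0.      1.2725 -0.1151] [0.2546 0.5426 0.1967] [-0.5724 -0.0052 -0.0289] [-0.0234 -0.0048 -0.0638] 0.1
[ 0.439 -0.197  0.135] [-2.406 -2.953  0.311] [-0.231  0.134  0.634]
[ 0.471 -0.174  0.089] [0.  0.  0.3] [0. 0. 0.]
```

All keys are needed in every row.

>>> jog_arm(increments=[{"x": -0.78, "y": -0.42, "z": -0.27, "rx": 0, "ry": 0, "rz": 0.19, "fingers": 1}, {"x": -0.78, "y": -0.42, "z": -0.27, "rx": 0, "ry": 0, "rz": 0.19, "fingers": 1}, {"x": -0.78, "y": -0.42, "z": -0.27, "rx": 0, "ry": 0, "rz": 0.19, "fingers": 1}, {"x": -0.78, "y": -0.42, "z": -0.27, "rx": 0, "ry": 0, "rz": 0.19, "fingers": 1}, {"x": -0.78, "y": -0.42, "z": -0.27, "rx": 0, "ry": 0, "rz": 0.19, "fingers": 1}, {"x": -0.78, "y": -0.42, "z": -0.27, "rx": 0, "ry": 0, "rz": 0.19, "fingers": 1}])

```text
t: 0.6
position: [0.3632, 0.3983, 0.2527]
ee_rot: [1.565, 2.721, 0.002]
contact_force: [-0.0, 0.2, 0.4]
gripper_width: 0.0879
grip_force: 0.0
```

>>> jog_arm(increments=[{"x": -0.98, "y": -0.1, "z": 0, "rx": 0, "ry": 0, "rz": 0.167, "fingers": 1}, {"x": -0.98, "y": -0.1, "z": 0, "rx": 0, "ry": 0, "rz": 0.167, "fingers": 1}, {"x": -0.98, "y": -0.1, "z": 0, "rx": 0, "ry": 0, "rz": 0.167, "fingers": 1}, {"x": -0.98, "y": -0.1, "z": 0, "rx": 0, "ry": 0, "rz": 0.167, "fingers": 1}, {"x": -0.98, "y": -0.1, "z": 0, "rx": 0, "ry": 0, "rz": 0.167, "fingers": 1}, {"x": -0.98, "y": -0.1, "z": 0, "rx": 0, "ry": 0, "rz": 0.167, "fingers": 1}])

```text
t: 1.1
position: [0.4447, 0.2183, 0.2509]
ee_rot: [2.212, 2.228, -0.002]
contact_force: [-0.1, 0.1, -0.3]
gripper_width: 0.0877
grip_force: 0.0
```

>>> jog_arm(increments=[{"x": -0.95, "y": 0.05, "z": 0, "rx": 0, "ry": 0, "rz": 0.167, "fingers": 1}, {"x": -0.95, "y": 0.05, "z": 0, "rx": 0, "ry": 0, "rz": 0.167, "fingers": 1}, {"x": -0.95, "y": 0.05, "z": 0, "rx": 0, "ry": 0, "rz": 0.167, "fingers": 1}, {"x": -0.95, "y": 0.05, "z": 0, "rx": 0, "ry": 0, "rz": 0.167, "fingers": 1}, {"x": -0.95, "y": 0.05, "z": 0, "rx": 0, "ry": 0, "rz": 0.167, "fingers": 1}, {"x": -0.95, "y": 0.05, "z": 0, "rx": 0, "ry": 0, "rz": 0.167, "fingers": 1}])

```text
t: 1.6
position: [0.4553, 0.0296, 0.251]
ee_rot: [2.714, 1.58, -0.002]
contact_force: [0.3, 0.2, -0.2]
gripper_width: 0.088
grip_force: 0.0
```

```bash
python3 - <<'E'
from h import *
np.set_printoptions(precision=4,suppress=True)
d,n=ax(35,40); T=frame([np.sin(np.radians(35)),-np.cos(np.radians(35)),0],-n)
G=np.array([.4646,-.1789,.0908])+.005*d-.006*n
o=ctrl.get_obs();print(o["joints"],o["position"],o["contact_force"],o["torque"],o["t"])
seq([((.41,-.15,.25),down(-55)),(G+.08*n,T),(G,T)])
E
```

```text
[-0.0855  0.0976  1.7261 -0.0012  1.3184  0.4312] [0.4553 0.0296 0.251 ] [ 0.2868  0.1663 -0.2109] [-0.0554  0.1139  0.0152] 1.6
(0.41, -0.15, 0.25) [-0.893  0.247  0.006] [0.    0.    0.141]
[ 0.429 -0.204  0.151] [-0.078  0.275  0.496] [-0.     0.222  0.   ]
[ 0.471 -0.174  0.089] [-0.   0.   0.4] [0. 0. 0.]
```

>>> jog_arm(increments=[{"x": -0.89, "y": 0.25, "z": 0, "rx": 0, "ry": 0, "rz": 0.14, "fingers": 1}, {"x": -0.89, "y": 0.25, "z": 0, "rx": 0, "ry": 0, "rz": 0.14, "fingers": 1}, {"x": -0.89, "y": 0.25, "z": 0, "rx": 0, "ry": 0, "rz": 0.14, "fingers": 1}, {"x": -0.89, "y": 0.25, "z": 0, "rx": 0, "ry": 0, "rz": 0.14, "fingers": 1}, {"x": -0.89, "y": 0.25, "z": 0, "rx": 0, "ry": 0, "rz": 0.14, "fingers": 1}, {"x": -0.89, "y": 0.25, "z": 0, "rx": 0, "ry": 0, "rz": 0.14, "fingers": 1}])

```text
t: 2.1
position: [0.4112, -0.1489, 0.2512]
ee_rot: [2.993, 0.953, -0.0]
contact_force: [0.6, 0.7, -0.7]
gripper_width: 0.0876
grip_force: 0.0
```

>>> jog_arm(increments=[{"x": -0.08, "y": 0.27, "z": 0.1, "rx": 0, "ry": 0.222, "rz": 0, "fingers": 1}, {"x": -0.08, "y": 0.27, "z": 0.1, "rx": 0, "ry": 0.222, "rz": 0, "fingers": 1}, {"x": -0.08, "y": 0.27, "z": 0.1, "rx": 0, "ry": 0.222, "rz": 0, "fingers": 1}, {"x": -0.08, "y": 0.27, "z": 0.3, "rx": 0, "ry": 0.222, "rz": 0, "fingers": 1}, {"x": -0.08, "y": 0.27, "z": 0.3, "rx": 0, "ry": 0.222, "rz": 0, "fingers": 1}, {"x": -0.08, "y": 0.27, "z": 0.3, "rx": 0, "ry": 0.222, "rz": 0, "fingers": 1}, {"x": -0.08, "y": 0.27, "z": 0.3, "rx": 0, "ry": 0.222, "rz": 0, "fingers": 1}, {"x": -0.08, "y": 0.27, "z": 0.3, "rx": 0, "ry": 0.222, "rz": 0, "fingers": 1}])

```text
t: 2.77
position: [0.429, -0.2001, 0.1904]
ee_rot: [-2.64, -0.834, -0.957]
contact_force: [0.4, 1.0, -0.4]
gripper_width: 0.0877
grip_force: 0.0
```

```bash
python3 - <<'E'
from h import *
np.set_printoptions(precision=4,suppress=True)
d,n=ax(35,40); T=frame([np.sin(np.radians(35)),-np.cos(np.radians(35)),0],-n)
G=np.array([.4646,-.1789,.0908])+.005*d-.006*n
o=ctrl.get_obs();print(o["joints"],o["position"],o["contact_force"],o["torque"],o["t"])
seq([(G+.05*n,T),(G,T)])
a=ctrl.snapshot("side");b=ctrl.snapshot("top")
f=lambda im,x,y,w,h:cv2.resize(im[y:y+h,x:x+w,::-1],(400,400),interpolation=cv2.INTER_CUBIC)
cv2.imwrite("pics/hov.png",np.hstack([f(a,270,200,110,110),f(b,320,180,110,110)]))
E
```

```text
[-1.1865  0.2312  2.0173  0.7346  1.1988 -0.6131] [ 0.429  -0.2001  0.1904] [ 0.4275  0.9617 -0.361 ] [-0.1488  0.3132  0.0381] 2.7667
[ 0.445 -0.193  0.128] [-0.137  0.017  0.294] [-0.002  0.    -0.   ]
[ 0.471 -0.174  0.089] [-0.   -0.    0.25] [0. 0. 0.]
```

View pics/hov.png

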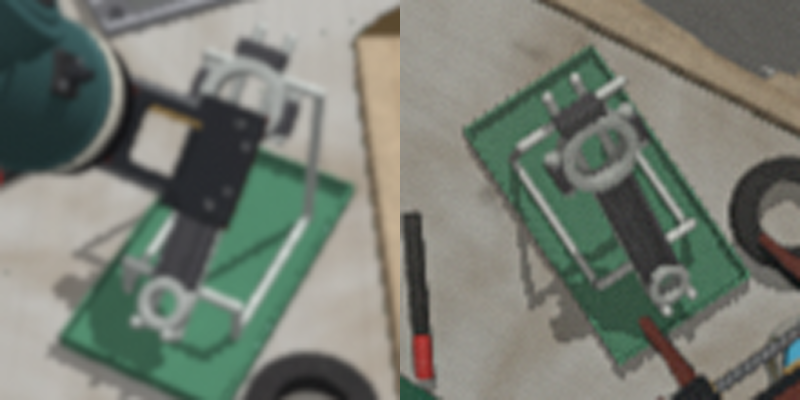

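Side view: the gripper stands over the shank squarely; top view: the left finger at about (386,268), as the pose predicts. Descend.

>>> jog_arm(increments=[{"x": -0.137, "y": 0.017, "z": 0.15, "rx": 0, "ry": 0, "rz": 0, "fingers": 1}, {"x": -0.137, "y": 0.017, "z": 0.29, "rx": 0, "ry": 0, "rz": 0, "fingers": 1}, {"x": -0.137, "y": 0.017, "z": 0.35, "rx": 0, "ry": 0, "rz": 0, "fingers": 1}, {"x": -0.137, "y": 0.017, "z": 0.42, "rx": 0, "ry": 0, "rz": 0, "fingers": 1}, {"x": -0.137, "y": 0.017, "z": 0.48, "rx": 0, "ry": 0, "rz": 0, "fingers": 1}, {"x": -0.137, "y": 0.017, "z": 0.51, "rx": 0, "ry": 0, "rz": 0, "fingers": 1}, {"x": -0.137, "y": 0.017, "z": 0.525, "rx": 0, "ry": 0, "rz": 0, "fingers": 1}, {"x": -0.137, "y": 0.017, "z": 0.525, "rx": 0, "ry": 0, "rz": 0, "fingers": 1}])

```text
t: 3.53
position: [0.4702, -0.1754, 0.0938]
ee_rot: [-2.64, -0.847, -0.959]
contact_force: [0.3, 0.2, -0.2]
gripper_width: 0.0881
grip_force: 0.0
```

```bash
python3 - <<'E'
from h import *
np.set_printoptions(precision=4,suppress=True)
d,n=ax(35,40); T=frame([np.sin(np.radians(35)),-np.cos(np.radians(35)),0],-n)
G=np.array([.4646,-.1789,.0908])+.005*d-.006*n
a=ctrl.snapshot("side");b=ctrl.snapshot("top")
o=ctrl.get_obs();print(o["joints"],o["position"],o["contact_force"],o["torque"],o["t"])
seq([(G,T)])
f=lambda im,x,y,w,h:cv2.resize(im[y:y+h,x:x+w,::-1],(400,400),interpolation=cv2.INTER_CUBIC)
cv2.imwrite("pics/pre.png",np.hstack([f(a,270,200,110,110),f(b,320,180,110,110)]))
E
```

```text
[-1.0719  0.4218  2.1008  0.8995  0.9511 -0.7867] [ 0.4697 -0.1765  0.094 ] [ 0.1532  0.3334 -0.0051] [-0.1585  0.3412  0.0572] 3.6333
[ 0.471 -0.174  0.089] [-0.007 -0.005  0.024] [-0.001  0.     0.002]
```

View pics/pre.png

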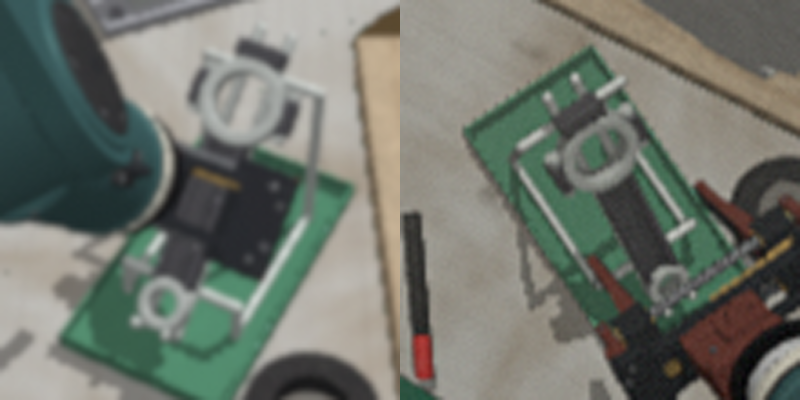

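Fingers straddle the shank just above the small end (top view tips near (595,260) and (705,190) in the crop). Go the last 4 mm and close gently.

>>> jog_arm(increments=[{"x": -0.005, "y": -0.003, "z": 0.02, "rx": 0, "ry": 0, "rz": 0, "fingers": 1}, {"x": -0.005, "y": -0.003, "z": 0.02, "rx": 0, "ry": 0, "rz": 0, "fingers": 1}, {"x": -0.005, "y": -0.003, "z": 0.02, "rx": 0, "ry": 0, "rz": 0, "fingers": -1}, {"x": -0.005, "y": -0.003, "z": 0.02, "rx": 0, "ry": 0, "rz": 0, "fingers": -1}, {"x": -0.005, "y": -0.003, "z": 0.02, "rx": 0, "ry": 0, "rz": 0, "fingers": -1}, {"x": -0.005, "y": -0.003, "z": 0.02, "rx": 0, "ry": 0, "rz": 0, "fingers": -1}, {"x": -0.005, "y": -0.003, "z": 0.02, "rx": 0, "ry": 0, "rz": 0, "fingers": -1}, {"x": -0.005, "y": -0.003, "z": 0.02, "rx": 0, "ry": 0, "rz": 0, "fingers": -1}], grip_force=10)

```text
t: 4.3
position: [0.4702, -0.1753, 0.0897]
ee_rot: [-2.642, -0.841, -0.96]
contact_force: [0.2, -0.7, -0.1]
gripper_width: 0.0513
grip_force: 0.0
```

>>> jog_arm(increments=[{"x": 0, "y": 0, "z": 0, "rx": 0, "ry": 0, "rz": 0, "fingers": -1}, {"x": 0, "y": 0, "z": 0, "rx": 0, "ry": 0, "rz": 0, "fingers": -1}, {"x": 0, "y": 0, "z": 0, "rx": 0, "ry": 0, "rz": 0, "fingers": -1}, {"x": 0, "y": 0, "z": 0, "rx": 0, "ry": 0, "rz": 0, "fingers": -1}], grip_force=55)

```text
t: 4.63
position: [0.4703, -0.1751, 0.0897]
ee_rot: [-2.641, -0.842, -0.96]
contact_force: [0.9, -0.3, 0.3]
gripper_width: 0.0248
grip_force: 0.0
```

```bash
python3 - <<'E'
from h import *
np.set_printoptions(precision=4,suppress=True)
o=ctrl.get_obs();print(o["joints"],o["position"],o["contact_force"],o["torque"],o["t"],o["gripper_width"],o["grip_force"])
d,n=ax(35,40); T=frame([np.sin(np.radians(35)),-np.cos(np.radians(35)),0],-n)
sx=-3.9
seq([(o["position"]+.06*n+[0,0,.05],R.from_rotvec(o["ee_rot"])),((.45,-.15,.24),down(-70)),((.46,0.0,.24),down(-93.9)),((.52,.14,.2),down(-93.9))])
E
```

```text
[-1.0694  0.4309  2.1055  0.909   0.9418 -0.797 ] [ 0.4703 -0.1751  0.0897] [ 0.8698 -0.3069  0.2508] [-0.2057  0.3823  0.0065] 4.6333 0.024780965028968198 0.0
[ 0.439 -0.197  0.186] [ 0.16  -0.001 -0.492] [0. 0. 0.]
(0.45, -0.15, 0.24) [ 0.315 -0.16  -0.091] [-0.03  -0.221  0.082]
(0.46, 0.0, 0.24) [ 0.303 -0.688  0.   ] [0.    0.    0.133]
(0.52, 0.14, 0.2) [ 0.252 -0.719  0.2  ] [0. 0. 0.]
```

>>> jog_arm(increments=[{"x": 0, "y": 0, "z": 0, "rx": 0, "ry": 0, "rz": 0, "fingers": -1}, {"x": 0, "y": 0, "z": 0, "rx": 0, "ry": 0, "rz": 0, "fingers": -1}, {"x": 0, "y": 0, "z": 0, "rx": 0, "ry": 0, "rz": 0, "fingers": -1}])

```text
t: 4.88
position: [0.4703, -0.1751, 0.0897]
ee_rot: [-2.641, -0.842, -0.96]
contact_force: [0.1, 1.4, -0.3]
gripper_width: 0.0044
grip_force: 0.0
```

```bash
python3 - <<'E'
from h import *
np.set_printoptions(precision=4,suppress=True)
a=ctrl.snapshot("side");b=ctrl.snapshot("top")
o=ctrl.get_obs();print(o["joints"],o["position"],o["contact_force"],o["torque"],o["t"],o["gripper_width"],o["grip_force"])
z=R.from_rotvec(o["ee_rot"]).apply([0,0,1])
for k in (0,.008,-.03): print(k,proj("side",o["position"]+k*z),proj("top",o["position"]+k*z))
f=lambda im,x,y,w,h:cv2.resize(im[y:y+h,x:x+w,::-1],(400,400),interpolation=cv2.INTER_CUBIC)
cv2.imwrite("pics/g1.png",np.hstack([f(a,280,215,80,80),f(b,345,195,80,80)]))
E
```

```text
[-1.0694  0.4309  2.1054  0.909   0.9419 -0.797 ] [ 0.4703 -0.1751  0.0897] [-0.3643 -0.1541 -0.4009] [-0.1381  0.3275  0.0108] 4.9833 0.0007449589312871115 0.0
0 [327.0263 254.2749] [383.4438 238.2846]
0.008 [327.8609 254.5065] [382.0672 236.8266]
-0.03 [323.7888 253.3764] [388.7665 243.9217]
```

View pics/g1.png

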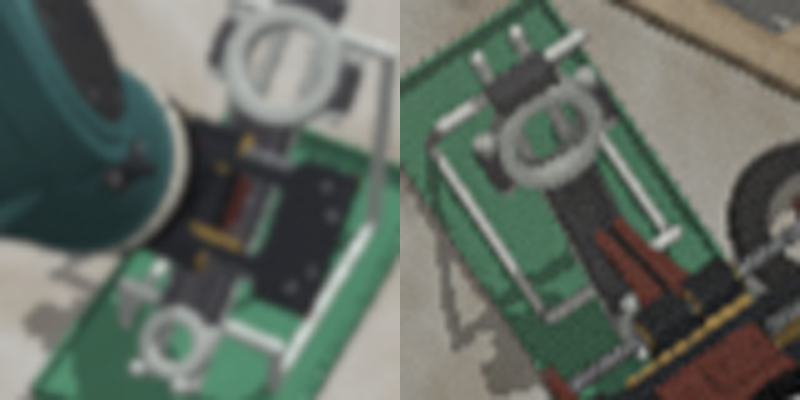

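The closed fingers (top view, red tip at about (387,241)) show nothing between them: the tips are above the rod, not as deep as the stated pose implies. I'll quantify that offset from the saved pictures.

```bash
python3 - <<'E'
from h import *
np.set_printoptions(precision=1,suppress=True)
Rt=R.from_rotvec([-2.641,-.842,-.96])
for nm,P,x0,y0,s,hw in(("hov",(.429,-.2001,.1904),320,180,110/400,.044),("pre",(.4697,-.1765,.094),320,180,110/400,.044),("g1",(.4703,-.1751,.0897),345,195,.2,0.0)):
    im=cv2.imread(f"pics/{nm}.png")[:,400:].astype(int)
    m=((im[...,2]>im[...,1]*1.5)&(im[...,2]>60)&(im[...,2]<170)).astype(np.uint8)
    n,l,st,c=cv2.connectedComponentsWithStats(m)
    u=(proj("top",np.array(P)+.01*Rt.apply([0,0,1]))-proj("top",np.array(P)));u/=np.linalg.norm(u)
    for i in range(1,n):
        if st[i,4]>100:
            p=np.argwhere(l==i)[:,::-1];q=p[(p@u)>=np.percentile(p@u,97)].mean(0)*s+[x0,y0];print(nm,st[i,4],"tip",q)
    for sg in(-1,1):
        for k in(.008,-.02,-.04): print("  exp",sg,k,proj("top",np.array(P)+Rt.apply([0,sg*(hw+.005),k])))
E
```

```text
hov 523 tip [419.5 245. ]
hov 924 tip [387.  268.2]
hov 790 tip [324.3 272.4]
hov 258 tip [423.6 289.2]
  exp -1 0.008 [381.6 263.2]
  exp -1 -0.02 [387.  269.6]
  exp -1 -0.04 [391.1 274.5]
  exp 1 0.008 [413.4 241.1]
  exp 1 -0.02 [419.6 246.9]
  exp 1 -0.04 [424.3 251.3]
pre 677 tip [402.4 231. ]
pre 163 tip [425.8 235.6]
pre 622 tip [372.7 251.5]
pre 4361 tip [400.6 270.7]
pre 334 tip [376.2 270.4]
pre 801 tip [324.4 272.3]
  exp -1 0.008 [368.3 247. ]
  exp -1 -0.02 [372.9 252.4]
  exp -1 -0.04 [376.4 256.5]
  exp 1 0.008 [397.1 227.1]
  exp 1 -0.02 [402.4 232. ]
  exp 1 -0.04 [406.3 235.7]
g1 1152 tip [388.6 239.4]
g1 1317 tip [385.  242.1]
g1 5866 tip [399.3 270.8]
g1 376 tip [375.2 269.7]
  exp -1 0.008 [380.6 237.8]
  exp -1 -0.02 [385.5 243. ]
  exp -1 -0.04 [389.1 246.9]
  exp 1 0.008 [383.5 235.8]
  exp 1 -0.02 [388.4 241. ]
  exp 1 -0.04 [392.1 244.8]
```

In every view the finger ends sit about 26 mm short of the stated tip along the tool axis. I'll open and advance 23 mm.

>>> jog_arm(increments=[{"x": 0, "y": 0, "z": 0, "rx": 0, "ry": 0, "rz": 0, "fingers": 1}, {"x": 0, "y": 0, "z": 0, "rx": 0, "ry": 0, "rz": 0, "fingers": 1}, {"x": 0, "y": 0, "z": 0, "rx": 0, "ry": 0, "rz": 0, "fingers": 1}, {"x": 0, "y": 0, "z": 0, "rx": 0, "ry": 0, "rz": 0, "fingers": 1}, {"x": 0, "y": 0, "z": 0, "rx": 0, "ry": 0, "rz": 0, "fingers": 1}, {"x": 0, "y": 0, "z": 0, "rx": 0, "ry": 0, "rz": 0, "fingers": 1}, {"x": 0, "y": 0, "z": 0, "rx": 0, "ry": 0, "rz": 0, "fingers": 1}, {"x": 0, "y": 0, "z": 0, "rx": 0, "ry": 0, "rz": 0, "fingers": 1}], grip_force=10)

```text
t: 5.65
position: [0.4703, -0.1752, 0.0897]
ee_rot: [-2.641, -0.842, -0.96]
contact_force: [1.2, -0.2, 0.5]
gripper_width: 0.0502
grip_force: 0.0
```

>>> jog_arm(increments=[{"x": 0, "y": 0, "z": 0.015, "rx": 0, "ry": 0, "rz": 0, "fingers": 1}, {"x": 0, "y": 0, "z": 0.03, "rx": 0, "ry": 0, "rz": 0, "fingers": 1}, {"x": 0, "y": 0, "z": 0.045, "rx": 0, "ry": 0, "rz": 0, "fingers": 1}, {"x": 0, "y": 0, "z": 0.06, "rx": 0, "ry": 0, "rz": 0, "fingers": 1}, {"x": 0, "y": 0, "z": 0.07, "rx": 0, "ry": 0, "rz": 0, "fingers": 1}, {"x": 0, "y": 0, "z": 0.08, "rx": 0, "ry": 0, "rz": 0, "fingers": 1}, {"x": 0, "y": 0, "z": 0.08, "rx": 0, "ry": 0, "rz": 0, "fingers": 1}])

```text
t: 6.23
position: [0.4787, -0.1688, 0.0771]
ee_rot: [-2.641, -0.841, -0.96]
contact_force: [0.5, -0.1, 0.6]
gripper_width: 0.0877
grip_force: 0.0
```

```bash
python3 - <<'E'
from h import *
np.set_printoptions(precision=4,suppress=True)
o=ctrl.get_obs();print(o["joints"],o["position"],o["contact_force"],o["t"],o["gripper_width"],o["grip_force"])
E
```

```text
[-1.0439  0.4591  2.1125  0.9445  0.9098 -0.8211] [ 0.4787 -0.1688  0.0771] [ 0.4761 -0.1201  0.5555] 6.2333 0.08767688069244138 0.0
```

>>> jog_arm(increments=[{"x": 0, "y": 0, "z": 0.01, "rx": 0, "ry": 0, "rz": 0, "fingers": 1}, {"x": 0, "y": 0, "z": 0.02, "rx": 0, "ry": 0, "rz": 0, "fingers": 1}, {"x": 0, "y": 0, "z": 0.035, "rx": 0, "ry": 0, "rz": 0, "fingers": 1}, {"x": 0, "y": 0, "z": 0.035, "rx": 0, "ry": 0, "rz": 0, "fingers": -1}, {"x": 0, "y": 0, "z": 0.035, "rx": 0, "ry": 0, "rz": 0, "fingers": -1}, {"x": 0, "y": 0, "z": 0.035, "rx": 0, "ry": 0, "rz": 0, "fingers": -1}, {"x": 0, "y": 0, "z": 0.035, "rx": 0, "ry": 0, "rz": 0, "fingers": -1}, {"x": 0, "y": 0, "z": 0.035, "rx": 0, "ry": 0, "rz": 0, "fingers": -1}], grip_force=10)

```text
t: 6.9
position: [0.4824, -0.1667, 0.0721]
ee_rot: [-2.642, -0.842, -0.96]
contact_force: [-0.3, -1.1, 0.8]
gripper_width: 0.0582
grip_force: 0.0
```

>>> jog_arm(increments=[{"x": 0, "y": 0, "z": 0, "rx": 0, "ry": 0, "rz": 0, "fingers": -1}, {"x": 0, "y": 0, "z": 0, "rx": 0, "ry": 0, "rz": 0, "fingers": -1}, {"x": 0, "y": 0, "z": 0, "rx": 0, "ry": 0, "rz": 0, "fingers": -1}, {"x": 0, "y": 0, "z": 0, "rx": 0, "ry": 0, "rz": 0, "fingers": -1}, {"x": 0, "y": 0, "z": 0, "rx": 0, "ry": 0, "rz": 0, "fingers": -1}])

```text
t: 7.32
position: [0.4817, -0.1655, 0.0721]
ee_rot: [-2.64, -0.841, -0.959]
contact_force: [-4.0, 1.0, 2.3]
gripper_width: 0.03
grip_force: 10.0
```

```bash
python3 - <<'E'
from h import *
np.set_printoptions(precision=4,suppress=True)
a=ctrl.snapshot("side");b=ctrl.snapshot("top")
o=ctrl.get_obs();print(o["joints"],o["position"],o["contact_force"],o["t"],o["gripper_width"],o["grip_force"])
f=lambda im,x,y,w,h:cv2.resize(im[y:y+h,x:x+w,::-1],(400,400),interpolation=cv2.INTER_CUBIC)
cv2.imwrite("pics/g2.png",np.hstack([f(a,280,215,80,80),f(b,345,195,80,80)]))
E
```

```text
[-1.0337  0.4705  2.116   0.9594  0.8978 -0.8317] [ 0.4817 -0.1655  0.0721] [-4.6015  1.6599  3.2598] 7.4167 0.029809195106369785 9.995859414339066
```

Gripped at 30 mm. Tighten and lift along the rod's normal.

>>> jog_arm(increments=[{"x": 0, "y": 0, "z": 0, "rx": 0, "ry": 0, "rz": 0, "fingers": -1}, {"x": 0, "y": 0, "z": 0, "rx": 0, "ry": 0, "rz": 0, "fingers": -1}, {"x": 0, "y": 0, "z": 0, "rx": 0, "ry": 0, "rz": 0, "fingers": -1}, {"x": 0.01, "y": 0, "z": -0.03, "rx": 0, "ry": 0, "rz": 0, "fingers": -1}, {"x": 0.02, "y": 0, "z": -0.08, "rx": 0, "ry": 0, "rz": 0, "fingers": -1}, {"x": 0.03, "y": 0, "z": -0.14, "rx": 0, "ry": 0, "rz": 0, "fingers": -1}, {"x": 0.04, "y": 0, "z": -0.2, "rx": 0, "ry": 0, "rz": 0, "fingers": -1}, {"x": 0.04, "y": 0, "z": -0.25, "rx": 0, "ry": 0, "rz": 0, "fingers": -1}], grip_force=58)

```text
t: 8.08
position: [0.4608, -0.183, 0.1164]
ee_rot: [-2.644, -0.843, -0.96]
contact_force: [0.6, -0.7, -5.5]
gripper_width: 0.0297
grip_force: 57.9
```

>>> jog_arm(increments=[{"x": 0.05, "y": 0, "z": -0.05, "rx": 0, "ry": 0, "rz": 0, "fingers": -1}, {"x": 0.1, "y": 0, "z": -0.1, "rx": 0, "ry": 0, "rz": 0, "fingers": -1}, {"x": 0.15, "y": 0, "z": -0.2, "rx": 0, "ry": 0, "rz": 0, "fingers": -1}, {"x": 0.2, "y": 0, "z": -0.25, "rx": 0, "ry": 0, "rz": 0, "fingers": -1}, {"x": 0.2, "y": 0, "z": -0.25, "rx": 0, "ry": 0, "rz": 0, "fingers": -1}])

```text
t: 8.5
position: [0.4605, -0.1845, 0.182]
ee_rot: [-2.646, -0.845, -0.963]
contact_force: [0.1, 0.1, -5.8]
gripper_width: 0.0293
grip_force: 57.9
```

```bash
python3 - <<'E'
from h import *
np.set_printoptions(precision=4,suppress=True)
a=ctrl.snapshot("side");b=ctrl.snapshot("top")
o=ctrl.get_obs();print(o["joints"],o["position"],o["ee_rot"],o["contact_force"],o["torque"],o["t"],o["gripper_width"],o["grip_force"])
f=lambda im,x,y,w,h:cv2.resize(im[y:y+h,x:x+w,::-1],(400,400),interpolation=cv2.INTER_CUBIC)
cv2.imwrite("pics/lift.png",np.hstack([f(a,260,160,120,120),f(b,330,160,120,120)]))
seq([((.45,-.12,.26),down(-70)),((.44,0.0,.26),down(-93.9)),((.5,.14,.22),down(-93.9))])
E
```

```text
[-1.1007  0.2513  2.0259  0.7782  1.1283 -0.5897] [ 0.4597 -0.1832  0.1796] [-2.6437 -0.8433 -0.9599] [-0.3575 -0.3516 -6.1101] [-0.6309  0.9937  0.0196] 8.6 0.029332213658189363 57.91137993335724
(0.45, -0.12, 0.26) [ 0.368 -0.285 -0.217] [-0.029 -0.22   0.082]
(0.44, 0.0, 0.26) [ 0.158 -0.581  0.   ] [0.    0.    0.133]
(0.5, 0.14, 0.22) [ 0.252 -0.719  0.2  ] [0. 0. 0.]
```

View pics/lift.png

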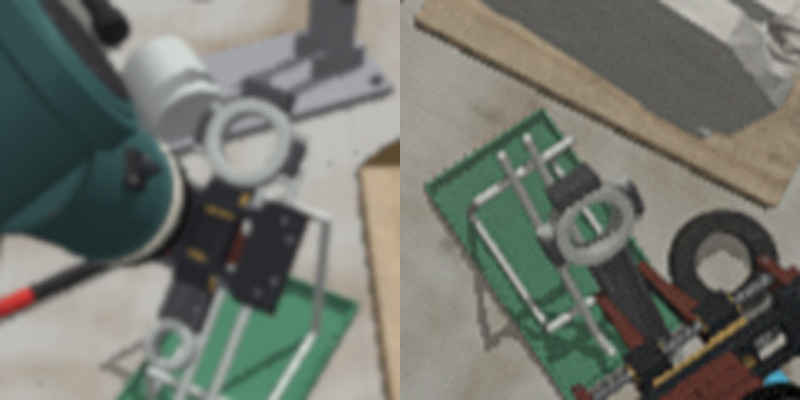

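Lifted cleanly: rod still parallel to the tool, big end at side (337,203), top (389,227). Weight about 6 N. Carry it level to the stand.

>>> jog_arm(increments=[{"x": 0.37, "y": -0.28, "z": -0.22, "rx": -0.03, "ry": -0.22, "rz": 0.08, "fingers": -1}, {"x": 0.37, "y": -0.28, "z": -0.22, "rx": -0.03, "ry": -0.22, "rz": 0.08, "fingers": -1}, {"x": 0.37, "y": -0.28, "z": -0.22, "rx": -0.03, "ry": -0.22, "rz": 0.08, "fingers": -1}, {"x": 0.37, "y": -0.28, "z": -0.22, "rx": -0.03, "ry": -0.22, "rz": 0.08, "fingers": -1}, {"x": 0.37, "y": -0.28, "z": -0.22, "rx": -0.03, "ry": -0.22, "rz": 0.08, "fingers": -1}, {"x": 0.37, "y": -0.28, "z": -0.22, "rx": -0.03, "ry": -0.22, "rz": 0.08, "fingers": -1}, {"x": 0.37, "y": -0.28, "z": -0.22, "rx": -0.03, "ry": -0.22, "rz": 0.08, "fingers": -1}, {"x": 0.37, "y": -0.28, "z": -0.22, "rx": -0.03, "ry": -0.22, "rz": 0.08, "fingers": -1}])

```text
t: 9.27
position: [0.4508, -0.1194, 0.2607]
ee_rot: [3.089, 0.55, -0.003]
contact_force: [0.3, 0.4, -5.6]
gripper_width: 0.0292
grip_force: 57.9
```

```bash
python3 - <<'E'
from h import *
np.set_printoptions(precision=4,suppress=True)
o=ctrl.get_obs();print(o["joints"],o["position"],o["ee_rot"],o["contact_force"],o["torque"],o["t"])
seq([((.44,0.0,.26),down(-93.9)),((.48,.145,.2),down(-93.9))])
E
```

```text
[-0.403   0.1049  1.6932 -0.0048  1.3427  0.8166] [ 0.4508 -0.1194  0.2607] [ 3.0887  0.5497 -0.003 ] [ 0.3011  0.4008 -5.6044] [-0.0873  0.3482  0.0035] 9.2667
(0.44, 0.0, 0.26) [ 0.155 -0.579  0.001] [0.001 0.001 0.134]
(0.48, 0.145, 0.2) [ 0.15  -0.737  0.3  ] [0. 0. 0.]
```

>>> jog_arm(increments=[{"x": 0.155, "y": -0.58, "z": 0, "rx": 0, "ry": 0, "rz": 0.134, "fingers": -1}, {"x": 0.155, "y": -0.58, "z": 0, "rx": 0, "ry": 0, "rz": 0.134, "fingers": -1}, {"x": 0.155, "y": -0.58, "z": 0, "rx": 0, "ry": 0, "rz": 0.134, "fingers": -1}, {"x": 0.155, "y": -0.58, "z": 0, "rx": 0, "ry": 0, "rz": 0.134, "fingers": -1}, {"x": 0.155, "y": -0.58, "z": 0, "rx": 0, "ry": 0, "rz": 0.134, "fingers": -1}])

```text
t: 9.68
position: [0.4369, 0.0029, 0.2584]
ee_rot: [-3.138, 0.106, 0.005]
contact_force: [0.9, -0.1, -5.6]
gripper_width: 0.0296
grip_force: 57.9
```

>>> jog_arm(increments=[{"x": 0.15, "y": -0.74, "z": 0.3, "rx": 0, "ry": 0, "rz": 0, "fingers": -1}, {"x": 0.15, "y": -0.74, "z": 0.3, "rx": 0, "ry": 0, "rz": 0, "fingers": -1}, {"x": 0.15, "y": -0.74, "z": 0.3, "rx": 0, "ry": 0, "rz": 0, "fingers": -1}, {"x": 0.15, "y": -0.74, "z": 0.3, "rx": 0, "ry": 0, "rz": 0, "fingers": -1}, {"x": 0.15, "y": -0.74, "z": 0.3, "rx": 0, "ry": 0, "rz": 0, "fingers": -1}, {"x": 0.15, "y": -0.74, "z": 0.3, "rx": 0, "ry": 0, "rz": 0, "fingers": -1}, {"x": 0.15, "y": -0.74, "z": 0.3, "rx": 0, "ry": 0, "rz": 0, "fingers": -1}])

```text
t: 10.27
position: [0.4788, 0.1439, 0.1992]
ee_rot: [3.138, -0.103, -0.0]
contact_force: [0.2, -0.2, -4.3]
gripper_width: 0.0289
grip_force: 58.0
```

```bash
python3 - <<'E'
from h import *
np.set_printoptions(precision=4,suppress=True)
F=[];M=[]
for i in range(10):
    a=ctrl.snapshot("side");b=ctrl.snapshot("top");o=ctrl.get_obs();F.append(o["contact_force"]);M.append(o["torque"])
print(np.mean(F,0),np.std(F,0),np.mean(M,0),np.std(M,0))
o=ctrl.get_obs();print(o["joints"],o["position"],o["ee_rot"],o["t"])
f=lambda im,x,y,w,h:cv2.resize(im[y:y+h,x:x+w,::-1],(400,400),interpolation=cv2.INTER_CUBIC)
cv2.imwrite("pics/h2.png",np.hstack([f(a,260,100,120,120),f(b,220,130,120,120)]))
for k in(0,-.026): print(proj("side",o["position"]-[0,0,k]),proj("top",o["position"]-[0,0,k]))
E
```

```text
[ 0.0349 -0.01   -5.5894] [0.2687 0.5481 0.4676] [0.0266 0.3946 0.0133] [0.0441 0.0205 0.0382]
[ 0.1569  0.2118  1.7167 -0.002   1.2103  1.7954] [0.4797 0.1449 0.2005] [ 3.1385 -0.1053  0.0048] 11.2667
[278.0708 152.2257] [261.3587 230.4979]
[277.5682 144.6663] [259.4314 229.9357]
```

View pics/h2.png

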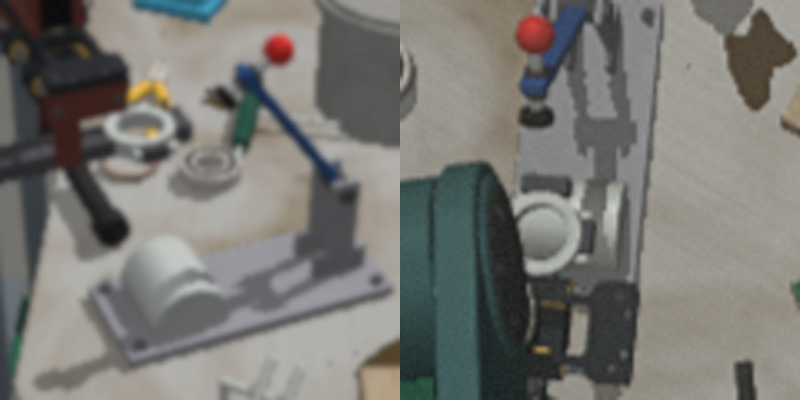

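Side view: rod held level over the near end of the stand, big bore at (302,139); top view: big bore at (264,200).

```bash
python3 - <<'E'
from h import *
np.set_printoptions(precision=4,suppress=True)
X,e=tri((302,139),(264.1,200.2));print(X,e)
o=ctrl.get_obs();print(X-o["position"])
# rail crest in top: rail outline crop0 bottom right: near edge y 555, far edge y 477 ; x 503..605
C=lambda x,y,ox,oy:(ox+(x-400)/3.0075,oy+(y-300)/3.0075)
for x,y in((505,515),(603,520)): print(plane("top",C(x,y,220,125),.062))
c=np.array([.5884,.1485]);u=np.array([np.cos(np.radians(-3.9)),np.sin(np.radians(-3.9))]);v=np.array([-u[1],u[0]])
for s in(0,.004): 
  for y in(-.045,.045):
    p=c+s*u+y*v
    for dx,z in((-.04,.022),(0,.062),(.04,.022)):
      print(s,y,dx,(proj("side",[*(p+dx*u),z])-[280,105])*3.0075+[400,0],(proj("top",[*(p+dx*u),z])-[220,125])*3.0075+[400,300])
E
```

```text
[0.5524 0.136  0.2293] 4.3130194339473986e-05
[ 0.0726 -0.0089  0.0288]
[0.5846 0.193  0.062 ]
[0.5815 0.0982 0.062 ]
0 -0.045 -0.04 [475.7951 284.9666] [598.1502 561.2957]
0 -0.045 0 [511.0753 246.1732] [597.5583 515.9034]
0 -0.045 0.04 [545.1683 265.6325] [606.2251 482.19  ]
0 0.045 -0.04 [444.8364 234.8294] [508.3471 553.4599]
0 0.045 0 [478.2048 197.2307] [504.8999 507.908 ]
0 0.045 0.04 [511.7233 217.1961] [517.1877 474.5724]
0.004 -0.045 -0.04 [479.3238 283.9831] [598.5573 557.3074]
0.004 -0.045 0 [514.6113 245.2145] [597.9787 511.8086]
0.004 -0.045 0.04 [548.5717 264.684 ] [606.6251 478.2709]
0.004 0.045 -0.04 [448.2361 233.9331] [508.7928 549.4827]
0.004 0.045 0 [481.6118 196.3579] [505.3614 503.8249]
0.004 0.045 0.04 [515.0075 216.3303] [517.6257 470.664 ]
```

The bore sits 72.6 mm ahead of the stated TCP and the rod's top face 29 mm above it, so the grip is at rod x = +2.4 mm. The torque sensor is tared only for the start orientation; measuring at a second yaw, 90° away, separates the gripper's bias from the rod's moment and gives the balance point.

>>> jog_arm(increments=[{"x": 0, "y": 0, "z": 0, "rx": 0, "ry": 0, "rz": -0.25, "fingers": -1}, {"x": 0, "y": 0, "z": 0, "rx": 0, "ry": 0, "rz": -0.25, "fingers": -1}, {"x": 0, "y": 0, "z": 0, "rx": 0, "ry": 0, "rz": -0.25, "fingers": -1}, {"x": 0, "y": 0, "z": 0, "rx": 0, "ry": 0, "rz": -0.25, "fingers": -1}, {"x": 0, "y": 0, "z": 0, "rx": 0, "ry": 0, "rz": -0.25, "fingers": -1}, {"x": 0, "y": 0, "z": 0, "rx": 0, "ry": 0, "rz": -0.25, "fingers": -1}, {"x": 0, "y": 0, "z": 0, "rx": 0, "ry": 0, "rz": -0.25, "fingers": -1}])

```text
t: 11.85
position: [0.4797, 0.1448, 0.2005]
ee_rot: [2.935, 1.113, 0.004]
contact_force: [0.5, -0.3, -6.0]
gripper_width: 0.029
grip_force: 58.0
```

>>> jog_arm(increments=[{"x": 0, "y": 0, "z": 0, "rx": 0, "ry": 0, "rz": -0.25, "fingers": -1}, {"x": 0, "y": 0, "z": 0, "rx": 0, "ry": 0, "rz": -0.25, "fingers": -1}, {"x": 0, "y": 0, "z": 0, "rx": 0, "ry": 0, "rz": -0.25, "fingers": -1}, {"x": 0, "y": 0, "z": 0, "rx": 0, "ry": 0, "rz": -0.25, "fingers": -1}, {"x": 0, "y": 0, "z": 0, "rx": 0, "ry": 0, "rz": -0.25, "fingers": -1}, {"x": 0, "y": 0, "z": 0, "rx": 0, "ry": 0, "rz": -0.25, "fingers": -1}, {"x": 0, "y": 0, "z": 0, "rx": 0, "ry": 0, "rz": -0.25, "fingers": -1}, {"x": 0, "y": 0, "z": 0, "rx": 0, "ry": 0, "rz": -0.25, "fingers": -1}])

```text
t: 12.52
position: [0.4799, 0.1447, 0.2005]
ee_rot: [2.291, 2.145, 0.002]
contact_force: [0.2, 0.9, -5.0]
gripper_width: 0.0295
grip_force: 58.0
```

```bash
python3 - <<'E'
from h import *
np.set_printoptions(precision=4,suppress=True)
F=[];M=[]
for i in range(25):
    a=ctrl.snapshot("side");o=ctrl.get_obs();F.append(o["contact_force"]);M.append(o["torque"])
F=np.array(F);M=np.array(M)[3:];print(F.mean(0),M.mean(0),M.std(0)/5)
o=ctrl.get_obs();print(o["position"],o["t"])
Y=R.from_rotvec(o["ee_rot"]).apply([0,1,0]);yw2=np.degrees(np.arctan2(Y[1],Y[0]));Y=R.from_rotvec([3.1385,-.1053,.0048]).apply([0,1,0]);yw1=np.degrees(np.arctan2(Y[1],Y[0]));print(yw1,yw2)
f=lambda m:np.array([m[1],-m[0]])   # W*r
m1,m2=f([.0266,.3946]),f(M.mean(0))
def Q(yw): return down(yw).as_matrix()[:2,:2]
A=[];b=[]
for yw,m in((yw1,m1),(yw2,m2)): # unknown g,p,q (rod on tool x), lateral assumed 0
    A.append(np.c_[Q(yw)[:,:1],Q(yw)-Q(64.8)]);b.append(m)
s,res,_,_=np.linalg.lstsq(np.vstack(A),np.hstack(b),rcond=None);print(s,res,"L",s[0]/5.59)
E
```

```text
[-0.0006 -0.0913 -5.3264] [-0.2813  0.0822  0.0016] [0.0035 0.0044 0.0058]
[0.4798 0.1448 0.2005] 13.7667
-93.84333488126619 -3.8505189747980566
[ 0.2206  0.0854 -0.0164] [0.0001] L 0.03946542337324819
```

Balance point ≈ 40 mm ahead of the TCP (rod x ≈ +42). Turn back and go down over the rail.

>>> jog_arm(increments=[{"x": 0, "y": 0, "z": 0, "rx": 0, "ry": 0, "rz": 0.25, "fingers": -1}, {"x": 0, "y": 0, "z": 0, "rx": 0, "ry": 0, "rz": 0.25, "fingers": -1}, {"x": 0, "y": 0, "z": 0, "rx": 0, "ry": 0, "rz": 0.25, "fingers": -1}, {"x": 0, "y": 0, "z": 0, "rx": 0, "ry": 0, "rz": 0.25, "fingers": -1}, {"x": 0, "y": 0, "z": 0, "rx": 0, "ry": 0, "rz": 0.25, "fingers": -1}, {"x": 0, "y": 0, "z": 0, "rx": 0, "ry": 0, "rz": 0.25, "fingers": -1}, {"x": 0, "y": 0, "z": 0, "rx": 0, "ry": 0, "rz": 0.25, "fingers": -1}])

```text
t: 14.35
position: [0.4797, 0.1448, 0.2005]
ee_rot: [2.943, 1.093, 0.004]
contact_force: [0.4, -0.1, -5.4]
gripper_width: 0.0292
grip_force: 58.0
```

>>> jog_arm(increments=[{"x": 0, "y": 0, "z": 0, "rx": 0, "ry": 0, "rz": 0.25, "fingers": -1}, {"x": 0, "y": 0, "z": 0, "rx": 0, "ry": 0, "rz": 0.25, "fingers": -1}, {"x": 0, "y": 0, "z": 0, "rx": 0, "ry": 0, "rz": 0.25, "fingers": -1}, {"x": 0, "y": 0, "z": 0, "rx": 0, "ry": 0, "rz": 0.25, "fingers": -1}, {"x": 0, "y": 0, "z": 0, "rx": 0, "ry": 0, "rz": 0.25, "fingers": -1}, {"x": 0, "y": 0, "z": 0, "rx": 0, "ry": 0, "rz": 0.25, "fingers": -1}, {"x": 0, "y": 0, "z": 0, "rx": 0, "ry": 0, "rz": 0.25, "fingers": -1}, {"x": 0, "y": 0, "z": 0, "rx": 0, "ry": 0, "rz": 0.25, "fingers": -1}])

```text
t: 15.02
position: [0.4796, 0.1449, 0.2004]
ee_rot: [3.139, -0.108, 0.004]
contact_force: [-0.3, 0.8, -5.9]
gripper_width: 0.0294
grip_force: 58.0
```

```bash
python3 - <<'E'
from h import *
o=ctrl.get_obs();print(o["position"],o["t"],o["joints"])
seq([((.5495,.1525,.078),down(-93.9))])
E
```

```text
[0.47957155 0.14488911 0.20042986] 15.0167 [ 1.56715904e-01  2.11846139e-01  1.71680204e+00 -1.67095418e-03
  1.21052817e+00  1.79672643e+00]
(0.5495, 0.1525, 0.078) [ 0.345 -0.063  0.613] [ 0.    -0.001 -0.   ]
```

>>> jog_arm(increments=[{"x": 0.1, "y": -0.02, "z": 0.2, "rx": 0, "ry": 0, "rz": 0, "fingers": -1}, {"x": 0.2, "y": -0.04, "z": 0.4, "rx": 0, "ry": 0, "rz": 0, "fingers": -1}, {"x": 0.3, "y": -0.06, "z": 0.5, "rx": 0, "ry": 0, "rz": 0, "fingers": -1}, {"x": 0.345, "y": -0.06, "z": 0.58, "rx": 0, "ry": 0, "rz": 0, "fingers": -1}, {"x": 0.345, "y": -0.06, "z": 0.61, "rx": 0, "ry": 0, "rz": 0, "fingers": -1}, {"x": 0.345, "y": -0.06, "z": 0.61, "rx": 0, "ry": 0, "rz": 0, "fingers": -1}, {"x": 0.345, "y": -0.06, "z": 0.61, "rx": 0, "ry": 0, "rz": 0, "fingers": -1}])

```text
t: 15.6
position: [0.5489, 0.1519, 0.0787]
ee_rot: [3.138, -0.105, 0.002]
contact_force: [-0.5, -0.4, -4.6]
gripper_width: 0.0298
grip_force: 58.0
```

```bash
python3 - <<'E'
from h import *
a=ctrl.snapshot("side");b=ctrl.snapshot("top")
o=ctrl.get_obs();print(o["position"],o["t"],o["contact_force"])
f=lambda im,x,y,w,h:cv2.resize(im[y:y+h,x:x+w,::-1],(400,400),interpolation=cv2.INTER_CUBIC)
cv2.imwrite("pics/h3.png",np.hstack([f(a,260,100,120,120),f(b,220,130,120,120)]))
E
```

```text
[0.54977879 0.15213471 0.07992568] 15.7 [-0.21452124 -0.09258987 -5.10007797]
```

View pics/h3.png

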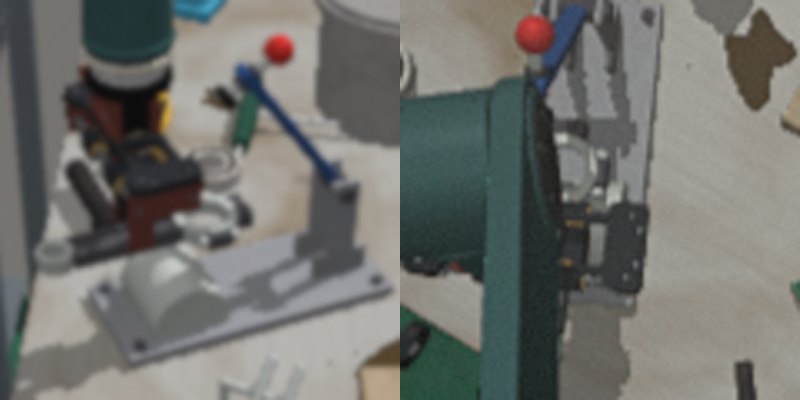

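Side view: rod level, just above the rail, small end at about (276,176), big end (323,165). Lower in small steps to contact.

>>> jog_arm(increments=[{"x": 0, "y": 0, "z": 0.04, "rx": 0, "ry": 0, "rz": 0, "fingers": -1}, {"x": 0, "y": 0, "z": 0.07, "rx": 0, "ry": 0, "rz": 0, "fingers": -1}, {"x": 0, "y": 0, "z": 0.09, "rx": 0, "ry": 0, "rz": 0, "fingers": -1}, {"x": 0, "y": 0, "z": 0.1, "rx": 0, "ry": 0, "rz": 0, "fingers": -1}, {"x": 0, "y": 0, "z": 0.11, "rx": 0, "ry": 0, "rz": 0, "fingers": -1}, {"x": 0, "y": 0, "z": 0.11, "rx": 0, "ry": 0, "rz": 0, "fingers": -1}])

```text
t: 16.2
position: [0.5495, 0.1519, 0.0563]
ee_rot: [3.138, -0.105, 0.004]
contact_force: [0.9, 0.9, -5.4]
gripper_width: 0.0296
grip_force: 58.0
```

>>> jog_arm(increments=[{"x": 0, "y": 0, "z": 0.01, "rx": 0, "ry": 0, "rz": 0, "fingers": -1}, {"x": 0, "y": 0, "z": 0.01, "rx": 0, "ry": 0, "rz": 0, "fingers": -1}, {"x": 0, "y": 0, "z": 0.01, "rx": 0, "ry": 0, "rz": 0, "fingers": -1}])

```text
t: 16.45
position: [0.5499, 0.1519, 0.0547]
ee_rot: [3.139, -0.106, 0.005]
contact_force: [-0.1, -0.6, -5.2]
gripper_width: 0.0296
grip_force: 58.0
```

>>> jog_arm(increments=[{"x": 0, "y": 0, "z": 0.01, "rx": 0, "ry": 0, "rz": 0, "fingers": -1}, {"x": 0, "y": 0, "z": 0.01, "rx": 0, "ry": 0, "rz": 0, "fingers": -1}, {"x": 0, "y": 0, "z": 0.01, "rx": 0, "ry": 0, "rz": 0, "fingers": -1}])

```text
t: 16.7
position: [0.5498, 0.1519, 0.0526]
ee_rot: [3.138, -0.106, 0.005]
contact_force: [0.1, 0.2, -5.3]
gripper_width: 0.0297
grip_force: 58.0
```

>>> jog_arm(increments=[{"x": 0, "y": 0, "z": 0.007, "rx": 0, "ry": 0, "rz": 0, "fingers": -1}, {"x": 0, "y": 0, "z": 0.007, "rx": 0, "ry": 0, "rz": 0, "fingers": -1}, {"x": 0, "y": 0, "z": 0.007, "rx": 0, "ry": 0, "rz": 0, "fingers": -1}])

```text
t: 16.95
position: [0.5498, 0.1519, 0.0512]
ee_rot: [3.138, -0.106, 0.005]
contact_force: [-0.1, 1.5, -5.1]
gripper_width: 0.0295
grip_force: 58.0
```

>>> jog_arm(increments=[{"x": 0, "y": 0, "z": 0.005, "rx": 0, "ry": 0, "rz": 0, "fingers": -1}, {"x": 0, "y": 0, "z": 0.005, "rx": 0, "ry": 0, "rz": 0, "fingers": -1}, {"x": 0, "y": 0, "z": 0.005, "rx": 0, "ry": 0, "rz": 0, "fingers": -1}])

```text
t: 17.2
position: [0.5498, 0.1519, 0.0502]
ee_rot: [3.139, -0.106, 0.005]
contact_force: [0.0, -0.3, -5.2]
gripper_width: 0.0298
grip_force: 58.0
```

>>> jog_arm(increments=[{"x": 0, "y": 0, "z": 0.005, "rx": 0, "ry": 0, "rz": 0, "fingers": -1}, {"x": 0, "y": 0, "z": 0.005, "rx": 0, "ry": 0, "rz": 0, "fingers": -1}, {"x": 0, "y": 0, "z": 0.005, "rx": 0, "ry": 0, "rz": 0, "fingers": -1}])

```text
t: 17.45
position: [0.5498, 0.1519, 0.0492]
ee_rot: [3.138, -0.106, 0.005]
contact_force: [0.3, 0.5, -4.1]
gripper_width: 0.0294
grip_force: 58.0
```

>>> jog_arm(increments=[{"x": 0, "y": 0, "z": 0.005, "rx": 0, "ry": 0, "rz": 0, "fingers": -1}, {"x": 0, "y": 0, "z": 0.005, "rx": 0, "ry": 0, "rz": 0, "fingers": -1}, {"x": 0, "y": 0, "z": 0.005, "rx": 0, "ry": 0, "rz": 0, "fingers": -1}])

```text
t: 17.7
position: [0.5498, 0.1519, 0.0482]
ee_rot: [3.138, -0.106, 0.005]
contact_force: [-0.3, -0.2, -5.6]
gripper_width: 0.0297
grip_force: 58.0
```

```bash
python3 - <<'E'
from h import *
np.set_printoptions(precision=3,suppress=True)
F=[];M=[]
for i in range(6):
    a=ctrl.snapshot("side");o=ctrl.get_obs();F.append(o["contact_force"]);M.append(o["torque"])
b=ctrl.snapshot("top");np.savez("grip0.npz",a=a,b=b)
print(np.mean(F,0),np.mean(M,0),o["position"],o["t"])
E
```

```text
[-0.271 -0.079 -5.716] [ 0.032  0.38  -0.018] [0.55  0.152 0.048] 18.0
```

Not yet in contact; continue down.

>>> jog_arm(increments=[{"x": 0, "y": 0, "z": 0.005, "rx": 0, "ry": 0, "rz": 0, "fingers": -1}, {"x": 0, "y": 0, "z": 0.005, "rx": 0, "ry": 0, "rz": 0, "fingers": -1}])

```text
t: 18.22
position: [0.5498, 0.1519, 0.0472]
ee_rot: [3.138, -0.106, 0.005]
contact_force: [0.4, 0.2, -4.9]
gripper_width: 0.0295
grip_force: 58.0
```

>>> jog_arm(increments=[{"x": 0, "y": 0, "z": 0.005, "rx": 0, "ry": 0, "rz": 0, "fingers": -1}, {"x": 0, "y": 0, "z": 0.005, "rx": 0, "ry": 0, "rz": 0, "fingers": -1}])

```text
t: 18.38
position: [0.5498, 0.1519, 0.0461]
ee_rot: [3.138, -0.106, 0.005]
contact_force: [1.3, -1.0, -6.2]
gripper_width: 0.0296
grip_force: 58.0
```

>>> jog_arm(increments=[{"x": 0, "y": 0, "z": 0.005, "rx": 0, "ry": 0, "rz": 0, "fingers": -1}, {"x": 0, "y": 0, "z": 0.005, "rx": 0, "ry": 0, "rz": 0, "fingers": -1}])

```text
t: 18.55
position: [0.5498, 0.1519, 0.0451]
ee_rot: [3.138, -0.106, 0.005]
contact_force: [-0.3, -0.1, -5.4]
gripper_width: 0.0299
grip_force: 58.0
```

>>> jog_arm(increments=[{"x": 0, "y": 0, "z": 0.005, "rx": 0, "ry": 0, "rz": 0, "fingers": -1}, {"x": 0, "y": 0, "z": 0.005, "rx": 0, "ry": 0, "rz": 0, "fingers": -1}])

```text
t: 18.72
position: [0.55, 0.1519, 0.0443]
ee_rot: [3.139, -0.106, 0.005]
contact_force: [-0.1, -0.3, -4.2]
gripper_width: 0.0299
grip_force: 58.0
```

>>> jog_arm(increments=[{"x": 0, "y": 0, "z": 0.005, "rx": 0, "ry": 0, "rz": 0, "fingers": -1}, {"x": 0, "y": 0, "z": 0.005, "rx": 0, "ry": 0, "rz": 0, "fingers": -1}])

```text
t: 18.88
position: [0.5499, 0.1519, 0.0437]
ee_rot: [3.139, -0.106, 0.005]
contact_force: [-1.9, -0.7, 0.8]
gripper_width: 0.0294
grip_force: 58.0
```

```bash
python3 - <<'E'
from h import *
np.set_printoptions(precision=4,suppress=True)
F=[];M=[]
for i in range(6):
    a=ctrl.snapshot("side");o=ctrl.get_obs();F.append(o["contact_force"]);M.append(o["torque"])
b=ctrl.snapshot("top");np.savez("grip1.npz",a=a,b=b)
print(np.mean(F,0),np.mean(M,0),o["position"],o["t"])
E
```

```text
[-2.8363 -0.4775  2.1623] [ 0.0292  0.5796 -0.    ] [0.5499 0.1519 0.0436] 19.1833
```

Contact made (rail carries about 7 N). Ease off slightly, loosen to a light grip, then open just a few mm and compare pictures.

>>> jog_arm(increments=[{"x": 0, "y": 0, "z": -0.003, "rx": 0, "ry": 0, "rz": 0, "fingers": -1}, {"x": 0, "y": 0, "z": -0.003, "rx": 0, "ry": 0, "rz": 0, "fingers": -1}, {"x": 0, "y": 0, "z": -0.003, "rx": 0, "ry": 0, "rz": 0, "fingers": -1}, {"x": 0, "y": 0, "z": -0.003, "rx": 0, "ry": 0, "rz": 0, "fingers": -1}], grip_force=4)

```text
t: 19.57
position: [0.5502, 0.152, 0.044]
ee_rot: [3.139, -0.106, 0.006]
contact_force: [-0.9, 1.3, 1.9]
gripper_width: 0.0303
grip_force: 4.0
```

```bash
cat >>h.py <<'E'
def tilt(ref="grip1.npz",save=None):
    "mean image flow (px) of the big-end and small-end patches in the side view against the reference"
    a=ctrl.snapshot("side");r=np.load(ref)["a"];G=lambda i:cv2.cvtColor(i,cv2.COLOR_RGB2GRAY)
    if save:np.savez(save,a=a,b=ctrl.snapshot("top"))
    out=[]
    for x0,x1,y0,y1 in((313,336,155,180),(268,282,168,186)):
        m=np.zeros(a.shape[:2],np.uint8);m[y0:y1,x0:x1]=255
        p=cv2.goodFeaturesToTrack(G(r),25,.02,2,mask=m,blockSize=3)
        q,s,e=cv2.calcOpticalFlowPyrLK(G(r),G(a),p,None,winSize=(9,9),maxLevel=2)
        d=(q-p)[s[:,0]==1].reshape(-1,2);out.append((len(d),np.median(d,0).round(2),np.percentile(d,80,axis=0).round(2),np.percentile(d,20,axis=0).round(2)))
    return out
E
python3 - <<'E'
from h import *
np.set_printoptions(precision=4,suppress=True)
for n in("grip1.npz",): print(tilt(n,"loose.npz"))
o=ctrl.get_obs();print(o["contact_force"],o["torque"],o["position"],o["gripper_width"],o["grip_force"],o["t"])
E
```

```text
[(16, array([0.  , 0.02], dtype=float32), array([0.07, 0.09], dtype=float32), array([-0.08, -0.11], dtype=float32)), (9, array([ 0.01, -0.19], dtype=float32), array([ 0.05, -0.03], dtype=float32), array([ 0.01, -0.31], dtype=float32))]
[-1.3156  1.1481  0.8415] [0.1498 0.3749 0.0406] [0.5502 0.152  0.044 ] 0.030104372123064944 4.000555202364922 19.6667
```

>>> jog_arm(increments=[{"x": 0, "y": 0, "z": 0, "rx": 0, "ry": 0, "rz": 0, "fingers": -0.2}, {"x": 0, "y": 0, "z": 0, "rx": 0, "ry": 0, "rz": 0, "fingers": -0.2}, {"x": 0, "y": 0, "z": 0, "rx": 0, "ry": 0, "rz": 0, "fingers": -0.2}])

```text
t: 19.92
position: [0.5504, 0.1518, 0.0439]
ee_rot: [3.138, -0.106, 0.006]
contact_force: [-0.4, 0.5, 0.1]
gripper_width: 0.0351
grip_force: 0.0
```

```bash
sed -i 's/for x0,x1,y0,y1 in.*/for cx,cy,w in PT:\n        x0,x1,y0,y1=cx-w,cx+w,cy-w,cy+w/' h.py; python3 - <<'E'
from h import *
import h
np.set_printoptions(precision=4,suppress=True)
P=np.array([.5499,.1519,.0436]);u=np.array([.998,-.068,0])
c=[proj("side",P+.0726*u+[0,-.004,.029]),proj("side",P-.0776*u+[0,0,.029])];print(c)
h.PT=[(int(c[0][0]),int(c[0][1]),13),(int(c[1][0]),int(c[1][1]),8)]
print(tilt("grip1.npz","open1.npz"))
o=ctrl.get_obs();print(o["contact_force"],o["torque"],o["position"],o["gripper_width"],o["grip_force"],o["t"])
E
```

```text
[array([321.61  , 173.9135]), array([276.592 , 184.8359])]
[(17, array([0.17, 0.55], dtype=float32), array([0.29, 1.27], dtype=float32), array([0.13, 0.02], dtype=float32)), (13, array([ 0.43, -2.95], dtype=float32), array([ 0.77, -2.67], dtype=float32), array([ 0.13, -3.11], dtype=float32))]
[0.485  0.0739 0.8723] [0.0137 0.1039 0.0303] [0.5502 0.1519 0.0439] 0.03524507532904407 0.0 20.0167
```

>>> jog_arm(increments=[{"x": 0, "y": 0, "z": 0, "rx": 0, "ry": 0, "rz": 0, "fingers": -0.2}, {"x": 0, "y": 0, "z": 0, "rx": 0, "ry": 0, "rz": 0, "fingers": -0.2}, {"x": 0, "y": 0, "z": 0, "rx": 0, "ry": 0, "rz": 0, "fingers": -0.2}, {"x": 0, "y": 0, "z": 0, "rx": 0, "ry": 0, "rz": 0, "fingers": -0.2}, {"x": 0, "y": 0, "z": 0, "rx": 0, "ry": 0, "rz": 0, "fingers": -0.2}])

```text
t: 20.43
position: [0.5499, 0.1519, 0.0439]
ee_rot: [3.139, -0.106, 0.005]
contact_force: [0.3, -0.8, -0.6]
gripper_width: 0.0351
grip_force: 0.0
```

```bash
echo 'PT=[(321,173,13),(276,184,8)]'>>h.py; python3 - <<'E'
from h import *
np.set_printoptions(precision=4,suppress=True)
P=np.array([.5499,.1519,.0436]);u=np.array([.998,-.068,0])
print(proj("side",P-.0776*u+[0,0,.039])-proj("side",P-.0776*u+[0,0,.029]))
for i in range(4): print(tilt("grip1.npz","open2.npz"))
a=np.load("open2.npz");f=lambda im,x,y,w,h:cv2.resize(im[y:y+h,x:x+w,::-1],(w*8,h*8),interpolation=cv2.INTER_CUBIC)
cv2.imwrite("pics/o2.png",np.vstack([f(np.load("grip1.npz")["a"],260,150,90,37),f(a["a"],260,150,90,37)]))
E
```

```text
[-0.1857 -2.5078]
[(17, array([0.16, 0.44], dtype=float32), array([0.29, 1.01], dtype=float32), array([-0.01, -0.01], dtype=float32)), (13, array([ 0.3 , -2.36], dtype=float32), array([ 0.6 , -2.09], dtype=float32), array([-0.03, -2.48], dtype=float32))]
[(17, array([0.16, 0.43], dtype=float32), array([0.28, 1.01], dtype=float32), array([-0.  ,  0.01], dtype=float32)), (13, array([ 0.31, -2.35], dtype=float32), array([ 0.6 , -2.08], dtype=float32), array([-0.02, -2.48], dtype=float32))]
[(17, array([0.17, 0.42], dtype=float32), array([0.28, 1.02], dtype=float32), array([-0.  ,  0.01], dtype=float32)), (13, array([ 0.3 , -2.34], dtype=float32), array([ 0.6 , -2.06], dtype=float32), array([-0.01, -2.47], dtype=float32))]
[(17, array([0.16, 0.43], dtype=float32), array([0.28, 1.01], dtype=float32), array([-0.01,  0.  ], dtype=float32)), (13, array([ 0.3 , -2.35], dtype=float32), array([ 0.6 , -2.06], dtype=float32), array([-0.01, -2.47], dtype=float32))]
```

View pics/o2.png

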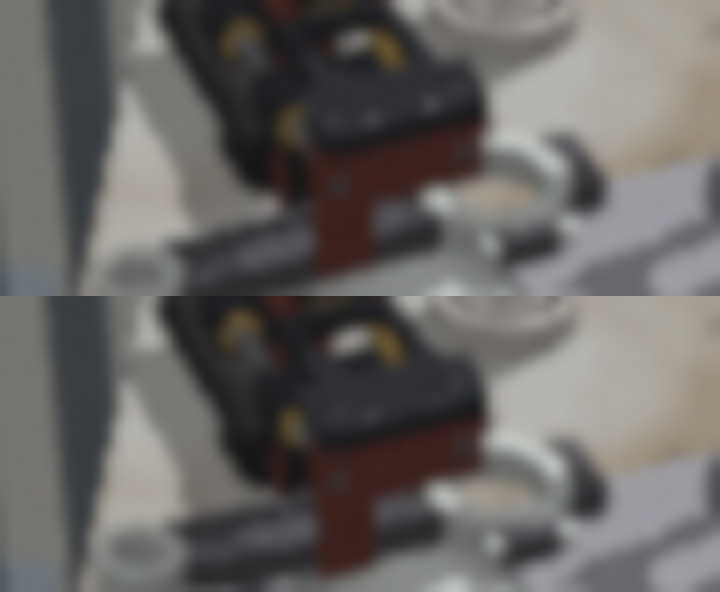

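Gripped: small bore (277.9,184.0), big bore (322.5,174.4). Released: small (277.8,181.8), big (323.1,174.9). The small end rose, the rod rests on the rail.

```bash
python3 - <<'E'
from h import *
np.set_printoptions(precision=4,suppress=True)
P=np.array([.5499,.1519,.0439])
for yw in(-3.9,-2,-6):
    a=np.radians(yw);u=np.array([np.cos(a),np.sin(a),0]);n=np.array([-u[1],u[0],0])
    for s,b in(((277.9,184),(322.5,174.4)),((277.8,181.8),(323.1,174.9))):
        X=[]
        for p in(s,b):
            o,d=ray("side",p);t=n@(P-o)/(n@d);X.append(o+t*d)
        D=X[1]-X[0];print(yw,X[0],X[1],np.linalg.norm(D),"tilt",np.arctan2(D[2],np.hypot(D[0],D[1])))
E
```

```text
-3.9 [0.4768 0.1569 0.0745] [0.6276 0.1466 0.0662] 0.15135249853086333 tilt -0.054979885915207694
-3.9 [0.477  0.1569 0.0832] [0.6298 0.1465 0.0635] 0.1543712896981831 tilt -0.12812189034730598
-2 [0.4759 0.1545 0.0766] [0.629  0.1491 0.064 ] 0.15367949454976443 tilt -0.08259404942572246
-2 [0.4761 0.1545 0.0853] [0.6312 0.1491 0.0612] 0.1570419169034499 tilt -0.15425831405768306
-6 [0.4778 0.1595 0.0723] [0.6261 0.1439 0.0686] 0.14917436275032306 tilt -0.02429364741570913
-6 [0.478  0.1595 0.081 ] [0.6282 0.1437 0.066 ] 0.15181451930956877 tilt -0.09886755803455012
```

Released tilt ≈ 0.11–0.12 rad, big end down, so the balance point is about 3.6 mm past the crest. Regrip, lift 4 mm, shift back 3.6 mm, lower.

>>> jog_arm(increments=[{"x": 0, "y": 0, "z": 0, "rx": 0, "ry": 0, "rz": 0, "fingers": -1}, {"x": 0, "y": 0, "z": 0, "rx": 0, "ry": 0, "rz": 0, "fingers": -1}, {"x": 0, "y": 0, "z": 0, "rx": 0, "ry": 0, "rz": 0, "fingers": -1}, {"x": 0, "y": 0, "z": 0, "rx": 0, "ry": 0, "rz": 0, "fingers": -1}], grip_force=50)

```text
t: 21.17
position: [0.5499, 0.152, 0.0439]
ee_rot: [3.139, -0.106, 0.005]
contact_force: [0.0, 0.0, -0.5]
gripper_width: 0.0297
grip_force: 50.0
```

>>> jog_arm(increments=[{"x": 0, "y": 0, "z": -0.01, "rx": 0, "ry": 0, "rz": 0, "fingers": -1}, {"x": 0, "y": 0, "z": -0.02, "rx": 0, "ry": 0, "rz": 0, "fingers": -1}, {"x": -0.009, "y": 0, "z": -0.02, "rx": 0, "ry": 0, "rz": 0, "fingers": -1}, {"x": -0.018, "y": 0, "z": -0.02, "rx": 0, "ry": 0, "rz": 0, "fingers": -1}, {"x": -0.018, "y": 0, "z": -0.01, "rx": 0, "ry": 0, "rz": 0, "fingers": -1}, {"x": -0.018, "y": 0, "z": -0.005, "rx": 0, "ry": 0, "rz": 0, "fingers": -1}, {"x": -0.018, "y": 0, "z": 0, "rx": 0, "ry": 0, "rz": 0, "fingers": -1}, {"x": -0.018, "y": 0, "z": 0, "rx": 0, "ry": 0, "rz": 0, "fingers": -1}])

```text
t: 21.83
position: [0.5456, 0.1522, 0.0441]
ee_rot: [3.138, -0.105, 0.003]
contact_force: [-3.6, -0.1, 1.7]
gripper_width: 0.0297
grip_force: 50.0
```

```bash
python3 - <<'E'
from h import *
np.set_printoptions(precision=4,suppress=True)
F=[]
print(tilt("open2.npz"))
for i in range(4):
    ctrl.snapshot("side");o=ctrl.get_obs();F.append(o["contact_force"])
print(np.mean(F,0),o["position"],o["gripper_width"],o["grip_force"],o["t"])
E
```

```text
[(19, array([-1.26,  0.31], dtype=float32), array([-1.07,  0.35], dtype=float32), array([-1.36,  0.25], dtype=float32)), (11, array([-0.03,  0.34], dtype=float32), array([0.08, 0.6 ], dtype=float32), array([-1.03,  0.1 ], dtype=float32))]
[-3.0928 -0.0241  1.9648] [0.5463 0.1522 0.0441] 0.029383149857375324 49.9985808134079 22.0833
```

>>> jog_arm(increments=[{"x": 0, "y": 0, "z": 0, "rx": 0, "ry": 0, "rz": 0, "fingers": -1}, {"x": 0, "y": 0, "z": 0, "rx": 0, "ry": 0, "rz": 0, "fingers": -1}, {"x": 0, "y": 0, "z": 0, "rx": 0, "ry": 0, "rz": 0, "fingers": -0.2}, {"x": 0, "y": 0, "z": 0, "rx": 0, "ry": 0, "rz": 0, "fingers": -0.2}, {"x": 0, "y": 0, "z": 0, "rx": 0, "ry": 0, "rz": 0, "fingers": -0.2}, {"x": 0, "y": 0, "z": 0, "rx": 0, "ry": 0, "rz": 0, "fingers": -0.2}, {"x": 0, "y": 0, "z": 0, "rx": 0, "ry": 0, "rz": 0, "fingers": -0.2}, {"x": 0, "y": 0, "z": 0, "rx": 0, "ry": 0, "rz": 0, "fingers": -0.2}], grip_force=4)

```text
t: 22.75
position: [0.5466, 0.1522, 0.044]
ee_rot: [3.139, -0.106, 0.006]
contact_force: [0.7, 0.5, -0.2]
gripper_width: 0.0349
grip_force: 0.0
```

```bash
python3 - <<'E'
from h import *
import h
np.set_printoptions(precision=4,suppress=True)
for i in range(3): print(tilt("open2.npz","open3.npz"))
o=ctrl.get_obs();print(o["contact_force"],o["position"],o["gripper_width"],o["grip_force"],o["t"])
# numeric bore positions: ellipse of dark/bright regions
P=o["position"]
a=np.radians(-4.3);u=np.array([np.cos(a),np.sin(a),0]);n=np.array([-u[1],u[0],0])
print([[(k,round(float(x),1)) for k,x in zip("xy",proj("side",q))] for q in(P+.0726*u+[0,0,.02],P-.0776*u+[0,0,.03])])
E
```

```text
[(19, array([-1.31, -0.51], dtype=float32), array([-0.98,  0.41], dtype=float32), array([-1.55, -1.31], dtype=float32)), (11, array([-0.59,  4.22], dtype=float32), array([-0.38,  4.64], dtype=float32), array([-0.96,  3.73], dtype=float32))]
[(19, array([-1.15, -0.26], dtype=float32), array([-0.9,  0.4], dtype=float32), array([-1.28, -0.78], dtype=float32)), (11, array([-0.61,  3.12], dtype=float32), array([-0.34,  3.34], dtype=float32), array([-0.71,  2.83], dtype=float32))]
[(19, array([-1.09, -0.13], dtype=float32), array([-0.94,  0.37], dtype=float32), array([-1.24, -0.49], dtype=float32)), (11, array([-0.44,  2.39], dtype=float32), array([-0.23,  2.49], dtype=float32), array([-0.85,  2.14], dtype=float32))]
[ 0.2586 -0.3438  0.2292] [0.5463 0.1522 0.0439] 0.03487144796338539 0.0 23.05
[[('x', 320.0), ('y', 175.7)], [('x', 275.4), ('y', 184.7)]]
```

>>> jog_arm(increments=[{"x": 0, "y": 0, "z": 0, "rx": 0, "ry": 0, "rz": 0, "fingers": -0.2}, {"x": 0, "y": 0, "z": 0, "rx": 0, "ry": 0, "rz": 0, "fingers": -0.2}, {"x": 0, "y": 0, "z": 0, "rx": 0, "ry": 0, "rz": 0, "fingers": -0.2}, {"x": 0, "y": 0, "z": 0, "rx": 0, "ry": 0, "rz": 0, "fingers": -0.2}, {"x": 0, "y": 0, "z": 0, "rx": 0, "ry": 0, "rz": 0, "fingers": -0.2}, {"x": 0, "y": 0, "z": 0, "rx": 0, "ry": 0, "rz": 0, "fingers": -0.2}, {"x": 0, "y": 0, "z": 0, "rx": 0, "ry": 0, "rz": 0, "fingers": -0.2}, {"x": 0, "y": 0, "z": 0, "rx": 0, "ry": 0, "rz": 0, "fingers": -0.2}])

```text
t: 23.72
position: [0.5463, 0.1522, 0.0439]
ee_rot: [3.139, -0.106, 0.005]
contact_force: [-0.2, 0.9, -0.2]
gripper_width: 0.0351
grip_force: 0.0
```

```bash
python3 - <<'E'
from h import *
np.set_printoptions(precision=4,suppress=True)
for i in range(4): t=tilt("open2.npz","open3.npz");print(t[0][1],t[1][1:])
im=np.load("open3.npz")["a"];g=cv2.cvtColor(im,cv2.COLOR_RGB2GRAY)
print(g[174:194,266:292])
o=ctrl.get_obs();print(o["t"])
E
```

```text
[-1.18 -0.33] (array([-0.69,  3.42], dtype=float32), array([-0.41,  3.6 ], dtype=float32), array([-0.73,  3.04], dtype=float32))
[-1.18 -0.33] (array([-0.7 ,  3.43], dtype=float32), array([-0.41,  3.6 ], dtype=float32), array([-0.73,  3.05], dtype=float32))
[-1.18 -0.33] (array([-0.69,  3.42], dtype=float32), array([-0.41,  3.61], dtype=float32), array([-0.73,  3.05], dtype=float32))
[-1.18 -0.33] (array([-0.69,  3.42], dtype=float32), array([-0.41,  3.6 ], dtype=float32), array([-0.72,  3.04], dtype=float32))
[[113  97  75  63  61  75 111 146 162 166 166 167 167 167 166 161 139 117
  111 112 112 113 114 112 104  94]
 [114  99  77  64  61  82 125 155 166 168 169 169 169 169 168 162 142 120
  113 113 114 115 116 117 117 118]
 [114  99  78  64  62  86 133 160 168 170 171 171 171 171 170 166 153 131
  118 116 117 119 123 123 124 134]
 [114 102  81  65  64  91 138 163 170 172 172 172 172 172 172 172 166 145
  129 125 121 123 131 129 123 126]
 [115 104  83  66  68 101 143 166 172 173 172 172 174 175 176 176 172 159
  148 141 127 118 120 113 101  93]
 [116 108  86  66  77 116 152 169 174 1
[... 904 characters left out ...]
54
   50  47  45  44  46  50  52  55]
 [101  96  92  98 113 120 124 128 127 127 127 126 121 114 101  82  61  48
   45  46  48  50  58  74  83  86]
 [ 91  78  84 110 124 118 114 118 120 120 118 115 109 102  95  85  71  59
   58  62  65  67  84 107 120 121]
 [ 82  61  78 122 139 125 109 106 107 107 107 105 102  99 101 111 108 100
   93  92  92  89  99 123 140 140]
 [ 74  53  78 129 149 138 118 107 105 104 104 104 105 109 122 141 149 143
  129 115 109 102 101 118 140 147]
 [ 65  52  84 133 155 151 136 124 118 116 115 119 126 137 149 163 169 166
  152 130 115 109 100 106 129 145]
 [ 57  57  96 139 158 160 153 147 144 143 145 148 153 161 168 173 174 172
  162 141 120 111 104 101 116 138]]
24.1167
```

The rod has settled: by the image motion (small end 3.4 px down, big end 0.3 px up) it is level within about 0.02 rad. Open wider and rise straight up.

>>> jog_arm(increments=[{"x": 0, "y": 0, "z": 0, "rx": 0, "ry": 0, "rz": 0, "fingers": 0.1}, {"x": 0, "y": 0, "z": 0, "rx": 0, "ry": 0, "rz": 0, "fingers": 0.1}, {"x": 0, "y": 0, "z": 0, "rx": 0, "ry": 0, "rz": 0, "fingers": 0.1}, {"x": 0, "y": 0, "z": -0.05, "rx": 0, "ry": 0, "rz": 0, "fingers": 0.1}, {"x": 0, "y": 0, "z": -0.15, "rx": 0, "ry": 0, "rz": 0, "fingers": 0.1}, {"x": 0, "y": 0, "z": -0.3, "rx": 0, "ry": 0, "rz": 0, "fingers": 0.1}, {"x": 0, "y": 0, "z": -0.5, "rx": 0, "ry": 0, "rz": 0, "fingers": 0.1}, {"x": 0, "y": 0, "z": -0.7, "rx": 0, "ry": 0, "rz": 0, "fingers": 0.1}])

```text
t: 24.78
position: [0.5448, 0.1522, 0.1854]
ee_rot: [3.138, -0.106, 0.002]
contact_force: [1.2, -0.2, 0.2]
gripper_width: 0.0485
grip_force: 0.0
```

>>> jog_arm(increments=[{"x": -0.1, "y": 0, "z": -0.2, "rx": 0, "ry": 0, "rz": 0, "fingers": 0.1}, {"x": -0.2, "y": 0, "z": -0.4, "rx": 0, "ry": 0, "rz": 0, "fingers": 0.1}, {"x": -0.3, "y": 0, "z": -0.6, "rx": 0, "ry": 0, "rz": 0, "fingers": 0.1}, {"x": -0.3, "y": 0, "z": -0.65, "rx": 0, "ry": 0, "rz": 0, "fingers": 0.1}, {"x": -0.3, "y": 0, "z": -0.65, "rx": 0, "ry": 0, "rz": 0, "fingers": 0.1}])

```text
t: 25.2
position: [0.4869, 0.1573, 0.3199]
ee_rot: [-3.139, 0.105, -0.02]
contact_force: [-0.1, 0.0, 0.1]
gripper_width: 0.0484
grip_force: 0.0
```

```bash
python3 - <<'E'
from h import *
np.set_printoptions(precision=4,suppress=True)
a=ctrl.snapshot("side");b=ctrl.snapshot("top");np.savez("bal.npz",a=a,b=b)
def red(im,box):
    x0,x1,y0,y1=box;c=im[y0:y1,x0:x1].astype(int);m=((c[...,0]>110)&(c[...,0]>2.2*c[...,1])).astype(np.uint8)
    n,l,st,ce=cv2.connectedComponentsWithStats(m);i=1+np.argmax(st[1:,4]);return ce[i]+[x0,y0],st[i,4]
s=red(a,(325,365,100,130));t=red(b,(245,280,125,160));print(s,t);K,e=tri(s[0],t[0]);print("knob",K,e)
o=ctrl.get_obs();print(o["position"],o["joints"],o["contact_force"],o["t"])
t=tilt("open3.npz");print(t)
# bores in top view: bright rings near expected
import sys
for q in((.545-.0776,.1575,.08),(.6185,.147,.08)): print(proj("top",q),proj("side",q))
E
```

```text
(array([343.2439, 114.    ]), np.int32(41)) (array([259.8375, 139.4875]), np.int32(80))
knob [0.6926 0.1451 0.2698] 0.000467836587326742
[0.4858 0.1567 0.3148] [ 0.1781  0.1344  1.5264 -0.002   1.4754  1.8162] [-0.7623 -0.7519  0.4107] 25.3
[(18, array([-32.8 ,  -2.91], dtype=float32), array([-21.14,   4.27], dtype=float32), array([-41.04, -20.23], dtype=float32)), (7, array([0.09, 0.21], dtype=float32), array([0.42, 0.98], dtype=float32), array([-0.18,  0.16], dtype=float32))]
[264.4146 237.0461] [274.8985 183.3917]
[270.2122 184.1491] [319.9845 171.7175]
```

```bash
python3 - <<'E'
from h import *
np.set_printoptions(precision=3,suppress=True)
d=np.load("bal.npz");pl=[]
for n,im,ends in(("side",d["a"],((274.9,183.4),(320,171.7))),("top",d["b"],((264.4,237),(270.2,184.1)))):
    g=cv2.cvtColor(im,cv2.COLOR_RGB2GRAY);A,B=np.array(ends[0]),np.array(ends[1]);t=(B-A)/np.linalg.norm(B-A);w=np.array([-t[1],t[0]])
    C=[]
    for f in np.linspace(.18,.68,13):      # cross profiles of the shank
        c=A+f*(B-A);s=np.arange(-12,12.1,.25);q=(c+s[:,None]*w).astype(np.float32)
        v=cv2.remap(g,q[:,:1],q[:,1:],cv2.INTER_LINEAR)[:,0].astype(float)
        if f in(.18,.68) or abs(f-.43)<.02: print(n,round(f,2),v[::4].astype(int))
        C.append((c,v,s))
E
```

```text
side 0.18 [159 158 158 158 156 152 151 157 163 163 148 113  77  67  76  80  76  61
  47  46  61  88 107 115 115]
side 0.43 [ 30  24  22  21  22  24  38  72 113 136 127  94  70  70  78  78  68  53
  44  48  66  85  94  96  96]
side 0.68 [171 168 166 166 165 164 164 167 170 158 123  82  66  72  78  73  60  47
  47  67 101 125 131 132 132]
top 0.18 [53 53 54 46 35 36 46 53 53 53 53 54 54 54 52 54 55 55 57 65 67 61 52 60
 94]
top 0.43 [84 84 83 62 44 50 52 54 54 53 56 56 56 56 56 57 57 57 56 69 85 68 51 62
 87]
top 0.68 [141 139 138 138 141 142 124  94  74  67  75  78  78  77  80  77  72  67
  97 115 119 119 115 117 117]
```

```bash
python3 - <<'E'
from h import *
np.set_printoptions(precision=3,suppress=True)
d=np.load("bal.npz");g=cv2.cvtColor(d["a"],cv2.COLOR_RGB2GRAY)
A,B=np.array((274.9,183.4)),np.array((320,171.7));t=(B-A)/np.linalg.norm(B-A);w=np.array([-t[1],t[0]])
P=[]
for f in np.linspace(.2,.68,25):
    s=np.arange(-4,3,.1);q=(A+f*(B-A)+s[:,None]*w).astype(np.float32)
    v=cv2.remap(g,q[:,:1],q[:,1:],cv2.INTER_CUBIC)[:,0].astype(float)
    k=np.argmin(np.gradient(v)); P.append(A+f*(B-A)+s[k]*w)
P=np.array(P,np.float32);vx,vy,_,_=cv2.fitLine(P,cv2.DIST_HUBER,0,.01,.01)[:,0];print("measured slope",vy/vx)
# model-free check: slope of a horizontal line at the far top edge for given yaw and tilt
o=np.array([.588,.1485+.015,.081])
for yw in(-3.9,-5,-3):
    for th in(-.08,-.04,0,.04,.08):
        a=np.radians(yw);u=np.array([np.cos(a)*np.cos(th),np.sin(a)*np.cos(th),np.sin(th)])
        p,q=proj("side",o-.10*u),proj("side",o-.02*u);print(yw,th,((q-p)[1]/(q-p)[0]).round(4),end="; ")
    print()
E
```

```text
measured slope -0.29578856
-3.9 -0.08 -0.1884; -3.9 -0.04 -0.2229; -3.9 0 -0.2573; -3.9 0.04 -0.2918; -3.9 0.08 -0.3264; 
-5 -0.08 -0.1752; -5 -0.04 -0.2095; -5 0 -0.2436; -5 0.04 -0.2778; -5 0.08 -0.3121; 
-3 -0.08 -0.1993; -3 -0.04 -0.234; -3 0 -0.2687; -3 0.04 -0.3034; -3 0.08 -0.3382;
```

Both estimates (bores −0.02, shank edge +0.045 rad) lie well inside the 0.09 limit, and the small end has not moved since the release. Now go over the red ball.

>>> jog_arm(increments=[{"x": 0.9, "y": 0, "z": 0, "rx": 0, "ry": 0, "rz": 0, "fingers": 0.5}, {"x": 0.9, "y": 0, "z": 0, "rx": 0, "ry": 0, "rz": 0, "fingers": 0.5}, {"x": 0.9, "y": 0, "z": 0, "rx": 0, "ry": 0, "rz": 0, "fingers": 0.5}, {"x": 0.9, "y": 0, "z": 0, "rx": 0, "ry": 0, "rz": 0, "fingers": 0.5}, {"x": 0.9, "y": 0, "z": 0, "rx": 0, "ry": 0, "rz": 0, "fingers": 0.5}, {"x": 0.9, "y": 0, "z": 0, "rx": 0, "ry": 0, "rz": 0, "fingers": 0.5}, {"x": 0.9, "y": 0, "z": 0, "rx": 0, "ry": 0, "rz": 0, "fingers": 0.5}, {"x": 0.9, "y": 0, "z": 0, "rx": 0, "ry": 0, "rz": 0, "fingers": 0.5}])

```text
t: 26.02
position: [0.6637, 0.1444, 0.3124]
ee_rot: [3.138, -0.106, -0.001]
contact_force: [-0.5, 0.1, -0.1]
gripper_width: 0.0658
grip_force: 0.0
```

```bash
python3 - <<'E'
from h import *
np.set_printoptions(precision=4,suppress=True)
b=ctrl.snapshot("side");a=tilt("open3.npz");print(a)
o=ctrl.get_obs();print(o["position"],o["joints"],o["t"])
seq([((.6926,.1451,.300),down(-93.9)),((.6926,.1451,.237),down(-93.9))])
E
```

```text
[(18, array([-32.9 ,  -2.91], dtype=float32), array([-21.16,   4.54], dtype=float32), array([-40.62, -19.98], dtype=float32)), (7, array([0.14, 0.2 ], dtype=float32), array([0.44, 1.19], dtype=float32), array([-0.22,  0.15], dtype=float32))]
[0.6637 0.1447 0.3139] [ 0.114   0.4046  1.156  -0.0017  1.5795  1.7516] 26.1167
(0.6926, 0.1451, 0.3) [ 0.144 -0.012  0.07 ] [ 0.    -0.001  0.   ]
(0.6926, 0.1451, 0.237) [0.    0.    0.315] [0. 0. 0.]
```

>>> jog_arm(increments=[{"x": 0.144, "y": -0.012, "z": 0.03, "rx": 0, "ry": 0, "rz": 0, "fingers": 0.5}, {"x": 0.144, "y": -0.012, "z": 0.07, "rx": 0, "ry": 0, "rz": 0, "fingers": 0.5}, {"x": 0.144, "y": -0.012, "z": 0.15, "rx": 0, "ry": 0, "rz": 0, "fingers": 0.5}, {"x": 0.144, "y": -0.012, "z": 0.22, "rx": 0, "ry": 0, "rz": 0, "fingers": 0.5}, {"x": 0.144, "y": -0.012, "z": 0.29, "rx": 0, "ry": 0, "rz": 0, "fingers": 0.5}, {"x": 0.144, "y": -0.012, "z": 0.35, "rx": 0, "ry": 0, "rz": 0, "fingers": 0.5}, {"x": 0.144, "y": -0.012, "z": 0.385, "rx": 0, "ry": 0, "rz": 0, "fingers": 0.5}, {"x": 0.144, "y": -0.012, "z": 0.385, "rx": 0, "ry": 0, "rz": 0, "fingers": 0.5}])

```text
t: 26.78
position: [0.6926, 0.1448, 0.2356]
ee_rot: [3.138, -0.105, -0.0]
contact_force: [-0.6, 0.5, -0.7]
gripper_width: 0.0657
grip_force: 0.0
```

>>> jog_arm(increments=[{"x": 0, "y": 0, "z": 0, "rx": 0, "ry": 0, "rz": 0, "fingers": -1}, {"x": 0, "y": 0, "z": 0, "rx": 0, "ry": 0, "rz": 0, "fingers": -1}, {"x": 0, "y": 0, "z": 0, "rx": 0, "ry": 0, "rz": 0, "fingers": -1}, {"x": 0, "y": 0, "z": 0, "rx": 0, "ry": 0, "rz": 0, "fingers": -1}, {"x": 0, "y": 0, "z": 0, "rx": 0, "ry": 0, "rz": 0, "fingers": -1}, {"x": 0, "y": 0, "z": 0, "rx": 0, "ry": 0, "rz": 0, "fingers": -1}, {"x": 0, "y": 0, "z": 0, "rx": 0, "ry": 0, "rz": 0, "fingers": -1}, {"x": 0, "y": 0, "z": 0, "rx": 0, "ry": 0, "rz": 0, "fingers": -1}], grip_force=15)

```text
t: 27.45
position: [0.6945, 0.1423, 0.2378]
ee_rot: [3.135, -0.107, 0.005]
contact_force: [-0.4, -6.3, 2.8]
gripper_width: 0.0269
grip_force: 15.0
```

```bash
python3 - <<'E'
from h import *
np.set_printoptions(precision=4,suppress=True)
d=np.load("bal.npz")
o=ctrl.get_obs();print(o["position"],o["gripper_width"],o["grip_force"],o["contact_force"],o["t"])
K=np.array([.6926,.1451,.2698]);u=np.array([np.cos(np.radians(-3.9)),np.sin(np.radians(-3.9)),0])
# hinge from post geometry: two guesses; angle from height
from scipy.optimize import brentq
a0=brentq(lambda a:.112+.17*np.sin(a)+.036*np.cos(a)-K[2],.5,1.3);k=lambda a:(-.17*np.cos(a)+.036*np.sin(a),.112+.17*np.sin(a)+.036*np.cos(a));x0,z0=k(a0);print("a0",a0,"hinge x",(K-u*x0)[:2],"crest",(K-u*x0-.17*u)[:2])
for a in(.8,.65,.5,.35,.2,.1,.05,0,-.02):
    x,z=k(a);print(a,"cum units x",round((x-x0)/.2,3),"z",round((z0-z)/.2,3))
E
```

```text
[0.6945 0.1423 0.2378] 0.026879440388890275 15.000144839286804 [-0.3868 -6.2942  2.8265] 27.45
a0 0.9300355457484095 hinge x [0.7652 0.1402] crest [0.5956 0.1517]
0.8 cum units x -0.099 z 0.054
0.65 cum units x -0.204 z 0.131
0.5 cum units x -0.296 z 0.224
0.35 cum units x -0.373 z 0.328
0.2 cum units x -0.433 z 0.444
0.1 cum units x -0.464 z 0.525
0.05 cum units x -0.476 z 0.567
0 cum units x -0.486 z 0.609
-0.02 cum units x -0.49 z 0.626
```

Ball gripped. Lead it along its arc about the hinge, slowly.

>>> jog_arm(increments=[{"x": -0.047, "y": 0.012, "z": 0.024, "rx": 0, "ry": 0, "rz": 0, "fingers": -1}, {"x": -0.099, "y": 0.012, "z": 0.054, "rx": 0, "ry": 0, "rz": 0, "fingers": -1}, {"x": -0.157, "y": 0.012, "z": 0.093, "rx": 0, "ry": 0, "rz": 0, "fingers": -1}, {"x": -0.204, "y": 0.012, "z": 0.131, "rx": 0, "ry": 0, "rz": 0, "fingers": -1}, {"x": -0.204, "y": 0.012, "z": 0.131, "rx": 0, "ry": 0, "rz": 0, "fingers": -1}], grip_force=20)

```text
t: 27.87
position: [0.6508, 0.1453, 0.2101]
ee_rot: [3.138, -0.105, -0.001]
contact_force: [-4.4, -0.1, -1.3]
gripper_width: 0.0268
grip_force: 20.0
```

```bash
python3 - <<'E'
from h import *
np.set_printoptions(precision=4,suppress=True)
a=ctrl.snapshot("side");b=ctrl.snapshot("top")
o=ctrl.get_obs();print(o["position"],o["gripper_width"],o["grip_force"],o["contact_force"],o["t"])
def red(im,box):
    x0,x1,y0,y1=box;c=im[y0:y1,x0:x1].astype(int);m=((c[...,0]>110)&(c[...,0]>2.2*c[...,1])).astype(np.uint8)
    n,l,st,ce=cv2.connectedComponentsWithStats(m);return [(st[i,4],(ce[i]+[x0,y0]).round(1)) for i in range(1,n) if st[i,4]>4]
print(red(a,(300,365,100,160)),red(b,(235,290,120,200)),proj("side",[*o["position"][:2],o["position"][2]+.034]))
# blue arm
for n,im in(("side",a),("top",b)):
    c=im.astype(int);m=((c[...,2]>c[...,0]*1.6)&(c[...,2]>60)&(c[...,1]<c[...,2]*.75)).astype(np.uint8);m[:, :230]=0;m[230:]=0;m[:,400:]=0
    k,l,st,ce=cv2.connectedComponentsWithStats(m)
    for i in range(1,k):
        if st[i,4]>25: print(n,st[i])
E
```

```text
[0.6515 0.1453 0.2106] 0.027012752353511606 20.000181198120117 [-5.8035  0.637   1.8205] 27.9667
[(np.int32(30), array([327.9, 124.4]))] [] [330.8499 124.6942]
side [320 133  40  22 161]
top [230   0  31  20 422]
```

>>> jog_arm(increments=[{"x": -0.05, "y": 0, "z": 0.045, "rx": 0, "ry": 0, "rz": 0, "fingers": -1}, {"x": -0.1, "y": 0, "z": 0.093, "rx": 0, "ry": 0, "rz": 0, "fingers": -1}, {"x": -0.14, "y": 0, "z": 0.143, "rx": 0, "ry": 0, "rz": 0, "fingers": -1}, {"x": -0.177, "y": 0, "z": 0.197, "rx": 0, "ry": 0, "rz": 0, "fingers": -1}, {"x": -0.21, "y": 0, "z": 0.255, "rx": 0, "ry": 0, "rz": 0, "fingers": -1}, {"x": -0.238, "y": 0, "z": 0.313, "rx": 0, "ry": 0, "rz": 0, "fingers": -1}, {"x": -0.238, "y": 0, "z": 0.313, "rx": 0, "ry": 0, "rz": 0, "fingers": -1}])

```text
t: 28.55
position: [0.6058, 0.1484, 0.1467]
ee_rot: [3.139, -0.106, 0.003]
contact_force: [-0.4, 1.0, -5.0]
gripper_width: 0.0269
grip_force: 20.0
```

```bash
cat >>h.py <<'E'
def stat(n=4):
    F=[]
    for i in range(n):
        a=ctrl.snapshot("side");o=ctrl.get_obs();F.append(o["contact_force"])
    c=a[100:185,290:365].astype(int);m=((c[...,0]>110)&(c[...,0]>2.2*c[...,1])).astype(np.uint8)
    k,l,st,ce=cv2.connectedComponentsWithStats(m);print("red",[(int(st[i,4]),(ce[i]+[290,100]).round(1)) for i in range(1,k) if st[i,4]>4])
    print(np.mean(F,0),o["position"],o["gripper_width"],o["t"],tilt("bal.npz")[1])
E
python3 - <<'E'
from h import *
np.set_printoptions(precision=4,suppress=True)
stat()
E
```

```text
red [(27, array([313.7, 145.3]))]
[-1.0694  0.778  -4.0449] [0.6066 0.1483 0.1484] 0.02695630426359929 28.75 (10, array([-0.03, -0.32], dtype=float32), array([ 0.2 , -0.06], dtype=float32), array([-0.86, -0.61], dtype=float32))
```

>>> jog_arm(increments=[{"x": -0.012, "y": 0, "z": 0.03, "rx": 0, "ry": 0, "rz": 0, "fingers": -1}, {"x": -0.022, "y": 0, "z": 0.06, "rx": 0, "ry": 0, "rz": 0, "fingers": -1}, {"x": -0.033, "y": 0, "z": 0.09, "rx": 0, "ry": 0, "rz": 0, "fingers": -1}, {"x": -0.04, "y": 0, "z": 0.115, "rx": 0, "ry": 0, "rz": 0, "fingers": -1}, {"x": -0.04, "y": 0, "z": 0.115, "rx": 0, "ry": 0, "rz": 0, "fingers": -1}])

```text
t: 29.22
position: [0.5983, 0.1489, 0.1242]
ee_rot: [3.139, -0.106, 0.005]
contact_force: [1.0, 2.0, -4.7]
gripper_width: 0.0272
grip_force: 20.0
```

```bash
python3 - <<'E'
from h import *
np.set_printoptions(precision=4,suppress=True)
stat(3)
E
```

```text
red [(27, array([311.4, 152.2]))]
[ 1.4742  1.504  -4.7324] [0.5985 0.1489 0.1247] 0.026434614125499804 29.3667 (10, array([-0.09, -0.27], dtype=float32), array([ 0.25, -0.05], dtype=float32), array([-1.1 , -0.66], dtype=float32))
```

>>> jog_arm(increments=[{"x": -0.003, "y": 0, "z": 0.012, "rx": 0, "ry": 0, "rz": 0, "fingers": -1}, {"x": -0.005, "y": 0, "z": 0.02, "rx": 0, "ry": 0, "rz": 0, "fingers": -1}, {"x": -0.005, "y": 0, "z": 0.02, "rx": 0, "ry": 0, "rz": 0, "fingers": -1}])

```text
t: 29.67
position: [0.5976, 0.1489, 0.1214]
ee_rot: [3.139, -0.106, 0.006]
contact_force: [-0.6, 1.5, -0.9]
gripper_width: 0.0269
grip_force: 20.0
```

>>> jog_arm(increments=[{"x": -0.001, "y": 0, "z": 0.005, "rx": 0, "ry": 0, "rz": 0, "fingers": -1}, {"x": -0.002, "y": 0, "z": 0.01, "rx": 0, "ry": 0, "rz": 0, "fingers": -1}, {"x": -0.002, "y": 0, "z": 0.01, "rx": 0, "ry": 0, "rz": 0, "fingers": -1}])

```text
t: 29.92
position: [0.5971, 0.1489, 0.1193]
ee_rot: [3.139, -0.106, 0.006]
contact_force: [0.2, 2.0, 1.1]
gripper_width: 0.0268
grip_force: 20.0
```

```bash
python3 - <<'E'
from h import *
np.set_printoptions(precision=4,suppress=True)
stat(3)
E
```

```text
red [(23, array([310.7, 153.9]))]
[-0.2729  2.1667  0.9457] [0.5971 0.149  0.1193] 0.02683366322775457 30.0667 (10, array([-0.09, -0.31], dtype=float32), array([ 0.24, -0.09], dtype=float32), array([-1.07, -0.75], dtype=float32))
```

>>> jog_arm(increments=[{"x": 0, "y": 0, "z": 0.005, "rx": 0, "ry": 0, "rz": 0, "fingers": -1}, {"x": 0, "y": 0, "z": 0.008, "rx": 0, "ry": 0, "rz": 0, "fingers": -1}, {"x": 0, "y": 0, "z": 0.008, "rx": 0, "ry": 0, "rz": 0, "fingers": -1}])

```text
t: 30.37
position: [0.5967, 0.149, 0.1175]
ee_rot: [3.139, -0.106, 0.004]
contact_force: [-1.2, 3.2, 0.2]
gripper_width: 0.0269
grip_force: 20.0
```

>>> jog_arm(increments=[{"x": 0, "y": 0, "z": 0.005, "rx": 0, "ry": 0, "rz": 0, "fingers": -1}, {"x": 0, "y": 0, "z": 0.008, "rx": 0, "ry": 0, "rz": 0, "fingers": -1}, {"x": 0, "y": 0, "z": 0.008, "rx": 0, "ry": 0, "rz": 0, "fingers": -1}])

```text
t: 30.62
position: [0.5963, 0.149, 0.1157]
ee_rot: [3.139, -0.106, 0.003]
contact_force: [-2.6, 3.9, -0.5]
gripper_width: 0.0271
grip_force: 20.0
```

```bash
python3 - <<'E'
from h import *
np.set_printoptions(precision=4,suppress=True)
stat(3)
E
```

```text
red [(25, array([310.6, 154.9]))]
[-2.7191  3.7146 -0.0102] [0.5963 0.149  0.1157] 0.026988468532635056 30.7667 (10, array([-0.1 , -0.33], dtype=float32), array([ 0.23, -0.1 ], dtype=float32), array([-1.06, -0.76], dtype=float32))
```

>>> jog_arm(increments=[{"x": 0, "y": 0, "z": 0.005, "rx": 0, "ry": 0, "rz": 0, "fingers": -1}, {"x": 0, "y": 0, "z": 0.008, "rx": 0, "ry": 0, "rz": 0, "fingers": -1}, {"x": 0, "y": 0, "z": 0.008, "rx": 0, "ry": 0, "rz": 0, "fingers": -1}])

```text
t: 31.07
position: [0.5961, 0.149, 0.1142]
ee_rot: [3.139, -0.105, 0.002]
contact_force: [-4.0, 3.4, 0.4]
gripper_width: 0.0269
grip_force: 20.0
```

>>> jog_arm(increments=[{"x": 0, "y": 0, "z": 0.005, "rx": 0, "ry": 0, "rz": 0, "fingers": -1}, {"x": 0, "y": 0, "z": 0.008, "rx": 0, "ry": 0, "rz": 0, "fingers": -1}, {"x": 0, "y": 0, "z": 0.008, "rx": 0, "ry": 0, "rz": 0, "fingers": -1}])

```text
t: 31.32
position: [0.5961, 0.149, 0.1136]
ee_rot: [3.139, -0.106, 0.003]
contact_force: [-5.4, 4.1, 6.6]
gripper_width: 0.0272
grip_force: 20.0
```

```bash
python3 - <<'E'
from h import *
np.set_printoptions(precision=4,suppress=True)
stat(3)
E
```

```text
red [(27, array([310.5, 155.4]))]
[-6.0073  3.1974  8.0782] [0.5961 0.149  0.1136] 0.026820259701501925 31.4667 (10, array([-0.12, -0.43], dtype=float32), array([ 0.3 , -0.17], dtype=float32), array([-0.97, -0.89], dtype=float32))
```

Contact: force jumped to 8 N with the rod steady. Press a touch more, then open.

>>> jog_arm(increments=[{"x": -0.01, "y": 0, "z": 0.004, "rx": 0, "ry": 0, "rz": 0, "fingers": -1}, {"x": -0.01, "y": 0, "z": 0.006, "rx": 0, "ry": 0, "rz": 0, "fingers": -1}, {"x": -0.01, "y": 0, "z": 0.006, "rx": 0, "ry": 0, "rz": 0, "fingers": -1}, {"x": -0.01, "y": 0, "z": 0.006, "rx": 0, "ry": 0, "rz": 0, "fingers": -1}])

```text
t: 31.85
position: [0.5962, 0.149, 0.1135]
ee_rot: [3.139, -0.106, 0.009]
contact_force: [-4.1, 2.9, 12.5]
gripper_width: 0.0268
grip_force: 20.0
```

```bash
python3 - <<'E'
from h import *
np.set_printoptions(precision=4,suppress=True)
stat(3)
E
```

```text
red [(27, array([310.5, 155.4]))]
[-3.9649  2.3913 11.7518] [0.5962 0.149  0.1136] 0.026862705291290336 32.0 (10, array([-0.1 , -0.44], dtype=float32), array([ 0.3 , -0.18], dtype=float32), array([-0.93, -0.89], dtype=float32))
```

>>> jog_arm(increments=[{"x": 0, "y": 0, "z": 0, "rx": 0, "ry": 0, "rz": 0, "fingers": -1}, {"x": 0, "y": 0, "z": 0, "rx": 0, "ry": 0, "rz": 0, "fingers": 0.3}, {"x": 0, "y": 0, "z": 0, "rx": 0, "ry": 0, "rz": 0, "fingers": 0.3}, {"x": 0, "y": 0, "z": 0, "rx": 0, "ry": 0, "rz": 0, "fingers": 0.3}, {"x": 0, "y": 0, "z": 0, "rx": 0, "ry": 0, "rz": 0, "fingers": 0.3}, {"x": 0, "y": 0, "z": 0, "rx": 0, "ry": 0, "rz": 0, "fingers": 0.3}, {"x": 0, "y": 0, "z": 0, "rx": 0, "ry": 0, "rz": 0, "fingers": 0.3}, {"x": 0, "y": 0, "z": 0, "rx": 0, "ry": 0, "rz": 0, "fingers": 0.3}], grip_force=4)

```text
t: 32.72
position: [0.595, 0.1489, 0.1115]
ee_rot: [3.138, -0.105, 0.005]
contact_force: [0.7, 0.3, 0.6]
gripper_width: 0.0574
grip_force: 0.0
```

>>> jog_arm(increments=[{"x": 0, "y": 0, "z": -0.05, "rx": 0, "ry": 0, "rz": 0, "fingers": 0.3}, {"x": 0, "y": 0, "z": -0.15, "rx": 0, "ry": 0, "rz": 0, "fingers": 0.3}, {"x": 0, "y": 0, "z": -0.3, "rx": 0, "ry": 0, "rz": 0, "fingers": 0.3}, {"x": 0, "y": 0, "z": -0.5, "rx": 0, "ry": 0, "rz": 0, "fingers": 0.3}, {"x": 0, "y": 0, "z": -0.7, "rx": 0, "ry": 0, "rz": 0, "fingers": 0.3}, {"x": 0, "y": 0, "z": -0.7, "rx": 0, "ry": 0, "rz": 0, "fingers": 0.3}, {"x": 0, "y": 0, "z": -0.7, "rx": 0, "ry": 0, "rz": 0, "fingers": 0.3}])

```text
t: 33.3
position: [0.5967, 0.1495, 0.2556]
ee_rot: [3.14, -0.105, 0.016]
contact_force: [-0.0, 0.6, -0.1]
gripper_width: 0.0575
grip_force: 0.0
```

```bash
python3 - <<'E'
from h import *
np.set_printoptions(precision=4,suppress=True)
stat(3)
b=ctrl.snapshot("top")
c=b[120:240,235:300].astype(int);m=((c[...,0]>110)&(c[...,0]>2.2*c[...,1])).astype(np.uint8)
k,l,st,ce=cv2.connectedComponentsWithStats(m);t=[(int(st[i,4]),ce[i]+[235,120]) for i in range(1,k) if st[i,4]>10];print(t)
print(proj("top",(.5962,.149,.147)),proj("side",(.5962,.149,.147)))
E
```

```text
red [(43, array([312.1, 156.1]))]
[ 0.0653  0.0541 -0.3062] [0.5935 0.149  0.2505] 0.057008703387511024 33.45 (10, array([ 0.04, -0.24], dtype=float32), array([ 0.06, -0.22], dtype=float32), array([ 0.01, -0.25], dtype=float32))
[(37, array([263.8108, 190.8378]))]
[265.2238 187.9727] [313.5012 156.0331]
```

```bash
python3 -c "
from plant import ctrl
print(ctrl.job_done())"
```

```text
the job is handed in; nothing more can be done
None
```

I handed the job in at about 33 s: the rod lies across the rail, the foot is pressed onto it and the gripper is clear. The handing-in call gave no verdict. My tilt estimates from the images were −0.02 and +0.045 rad, against the 0.09 rad limit. I judged the foot's contact from an 8–12 N push on the ball before letting go, not from a direct reading afterwards.

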